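Snap the cover onto the terminal box and keep it pressed

TASK

Pick up the orange cover, put it on the open grey terminal box and press it down until both black catches snap over its ends and it sits fully home; press gently, never with more than about 40 N, since the plastic is brittle. Keep pressing on the seated cover with roughly 10 N and finish like that, the robot still pushing down on it when the program ends. Leave everything else on the bench where it stands.

Things in the scene. Friction and masses are not known exactly. Their poses are not given: they have to be found in the camera images.
- cover: Loose orange cover, 108 x 66 x 50 mm, about 80 g, upright on the bench. Origin: centre of its underside, z up. A plug 93 x 53 mm, 16 mm deep, its lowest 6 mm tapering in three steps to 84 x 44; a plate 6 mm thick above it, with round beads at its ends x = +-54 mm; in the middle on top a rib 56 mm long (x), 14 mm thick (y), z 22 to 50 mm. Fits either way round (half turn about z).
- cover_grip (a point): Middle of the cover's grip rib, to be pinched across y: 38 mm above the cover's underside, 16 mm above the plate's top, 12 mm below the rib's top; axes as the cover's.
- terminal_box: Grey box fixed to the bench, 108 x 68 x 45 mm, open at the top; ears reach y = +-50 mm at bench level, cable glands on its +y side. Origin: centre of its underside, z up. The cover goes on with its x along the box's x and the origins in line. Seated, the plate rests on the rim and the cover's underside is 29 mm above the box's underside.
- box_mouth (a point): Centre of the box's mouth, 96 x 56 mm, at rim height, 45 mm above the box's underside; free inside down to 26 mm below the rim; axes as the box's.
- catch_a (a joint): Sprung black catch, 20 mm wide, 59 mm high, outside the box's +x end; its nose overhangs the cover's bead. 0 rad at rest, grows outward to about 0.08 as the bead passes, springs back to about 0 once snapped. Cover's underside above box's: noses met at 39 mm; push of about 12 to 16 N needed up to 33 mm, then the force drops suddenly and the cover is drawn down to 29 mm.
- catch_b (a joint): The same for the catch at the box's -x end.
- beaker: Bystander: clear plastic beaker, 113 x 122 x 166 mm, origin under its centre.
- blue_bin: Bystander: small blue bin, 87 x 112 x 62 mm, origin under its centre.
- test_cell: Bystander: bolted steel test cell, 88 x 96 x 92 mm, origin under its centre.
- vial_dark: Bystander: vial with black cap, 27 mm across, 50 mm tall, origin under its centre.
- vial_white: Bystander: vial with white cap, 27 mm across, 50 mm tall, origin under its centre.
- tape_roll: Bystander: flat roll of black tape, 93 mm across, 19 mm high, origin under its centre.
- petri_dish: Bystander: clear dish, 89 mm across, 14 mm high, origin under its centre.
There are look-alikes about, which are no part of the job. Leave any purple or white look-alike of the cover alone. Leave any red look-alike of the terminal_box alone.

How it is judged (in metres and radians):
On the way, in this order (a step that is already met when the one before it is completed fails the run):
1. the cover is lifted from the bench and carried in the fingers (height (world z) of cover above 0.035 m and contact force between the fingers and cover above 1 N and contact force between cover and terminal_box below 0.1 N), for 0.2 s.
2. the cover is snapped home on the box (z of cover in the frame of terminal_box between 0.026 and 0.031 m and horizontal distance between cover and terminal_box below 0.005 m and angle between cover's own z axis and vertical below 0.04 rad and value of joint each of catch_a, catch_b below 0.045 rad), for 0.2 s.
At the end, for the whole second after the job is handed in: Cover home: underside 26 to 31 mm above the box's (29 is seated), within 5 mm of its centre, level within 0.04 rad, at rest, both catches under 0.045 rad; the robot still touches it and pushes it onto the box with over 5 N (never over 40 N) (all of step 2 and contact force between cover and terminal_box above 5 N and contact force between any of the fingers, the arm and cover above 3 N and linear speed of cover below 0.02 m/s); the arm keeps its last pose, push and grip.
It fails at once if the cover is pressed against the box with more than 40 N (contact force between cover and terminal_box above 40 N).
It fails at once if a bystander is moved by more than 3 cm (distance of any of beaker, blue_bin, test_cell, vial_dark, vial_white, tape_roll, petri_dish from where it was at the start of the episode above 0.03 m).
It fails at once if an upright bystander is toppled (angle between any of beaker, test_cell, vial_dark, vial_white's own z axis and vertical above 0.5 rad).
It also fails if it takes over 48 s, if anything falls off the work surface, if the arm or the gripper's body presses on something with over 40 N, if the wrist force passes 120 N, or if a joint passes its speed limit or range.

ROBOT

A 6-joint arm with a two-finger parallel gripper is mounted at the origin on a cart in front of the work surface, level with it; the furniture and walls round the work are solid. World frame = base frame: x ahead of the robot, y to its left, z up, the work surface at z = 0. Lengths are in mm, angles in rad, forces in N, time in s.
With the tool pointing down it reaches from about 275 to 750 mm from the base axis. Payload 10.2 kg.
Tool frame: the origin (TCP) lies at the very end of the fingers, on their centre line; the grasp point (between the pads) lies 19 mm behind it; z points along the fingers, y is the direction in which the jaws open and shut (so a half turn about z gives the same grasp; the last joint's range is limited). The gripper opens to 85 mm and grips with 20 to 120 N. Pads are 22 mm wide; open, the fingers measure 114 mm over their backs; the gripper's body (76 mm by 85 mm) begins 54 mm behind the grasp point. The pads swing forward as they close: fully open they stand 13 mm farther back than shut.
Start: joints at [-1.34, 0.313, 1.498, -0, 1.331, -0.223], TCP at [230.14, -471.876, 231.294] pointing down, gripper open.
Joint ranges: [-2.94, 2.94], [-0.97, 2.17], [0.19, 2.56], [-1.23, 4.37], [0.02, 3.11], [-2.88, 2.88]. Speed limits (rad/s): [2.39, 2.39, 3.01, 3.14, 3.14, 3.14].

INTERFACE

Orientations are given as a unit quaternion [w, x, y, z].
In Python, from rig import sensors, imaging, ctrl gives the robot as it stands.
- The arm moves only by the shell command python3 -m creep 'ROWS' [FORCE]. ROWS is JSON, a list of rows, each an object with "grip": the finger opening in mm, from 0 to 85.4; "linear": the shift along the tool's x, y, z in mm, a list of three; "rot": the turn, a rotation vector about the tool's x, y, z in rad, a list of three. A call has 1 to 12 rows; each row shifts and turns the commanded pose from where the row before left it, along the tool's axes as they then stand; what a row does not reach is not made up. A row lasts 1/12 s, in which the tool goes at most 41.7 mm and 7.16 degrees, less where a joint would pass 70% of its speed; a pose out of reach is approached as far as the arm can. A call with a gripper value outside its range is refused whole. The fingers move at their own pace and stop on an object; FORCE is the grip in N (left out, the last holds). Time passes only in rows, so rows that do not move let the fingers close. It gives the time, the measured TCP pose, the force and the opening at its end, in the units of the state.
- sensors.sense(): the state, without advancing time (a new reading comes with each control period).
- imaging.capture(name): name is "scene" or "top"; returns (picture, depth): 400x640x3 uint8, red, green, blue; 400x640 float32, mm along the optical axis (not along the pixel's ray), 0 where there is no reading.
- imaging.camera_params(name): a dict with "intrinsics" (3x3 intrinsics, pixels), "k1" (the pictures are not rectified: a ray, as slopes to the right and down, at radius r is drawn at 1 + k1 r^2 times it, then the intrinsics apply), "R" (3x3) and "t" (3): a world point X has camera coordinates R X + t. Camera axes: x right, y down, z forward; pixel columns grow to the right and rows downward; lengths in mm; the calibration is good to about 2 mm. A picture is of the moment at which its call begins. camera_params takes no time and is no camera call.
- ctrl.finish_job(): hands the job in, once; it reports no verdict.
The state is a dict: "time_s": time; "joints": joint angles; "dq": joint speeds; "tau": joint torques, N m; "eef_pos": TCP position; "ee_rot": TCP orientation; "force": force on the tool from outside, world axes, zero at the start; "wrist_torque": the same for the moment, N m; "grip_width": opening from 0.0 (shut) to 1.0 (fully open).
Only numpy, scipy, OpenCV 4.12 (cv2) and the standard library are available. Lean on these libraries where they do the work, as an engineer would, in place of code of your own. Each camera call takes 0.05 s, during which the arm holds its last target.

## Working session

There is one attempt and no reset: what is moved stays moved. The work goes in short steps, Python scripts to look and compute and a shell command to move; the robot and the scene stay as the last step left them, time stands still between calls to the robot, and variables do not carry over. Pictures are saved under pics/ and viewed, and the job is handed in when it is done.

```bash
ls; mkdir -p pics; python3 - <<'E'
from rig import sensors, imaging, ctrl
import cv2,numpy as np
print(sensors.sense())
for n in("scene","top"):
    p,d=imaging.capture(n); cv2.imwrite(f"pics/{n}0.png",p[:,:,::-1]); np.savez(f"pics/{n}0.npz",p=p,d=d)
    print(n,imaging.camera_params(n))
E
```

```text
pics
{'time_s': 0.0, 'joints': array([-1.34040978e+00,  3.13462568e-01,  1.49843852e+00,  2.40454491e-05,
        1.33102272e+00, -2.23389820e-01]), 'dq': array([-0.00082395, -0.0019456 ,  0.0022056 ,  0.00107109, -0.00023261,
        0.00013553]), 'tau': array([-2.02954601e-03, -4.12272727e+01, -2.59746730e+01, -3.82547305e-04,
        3.97802331e-03, -1.60205724e-05]), 'eef_pos': array([ 230.07862223, -471.60824051,  230.72811281]), 'ee_rot': array([-6.65611586e-04,  9.74371532e-01,  2.24943713e-01,  9.34838442e-06]), 'force': array([-0.00655976, -0.09640419,  0.29030088]), 'wrist_torque': array([0.01654571, 0.00182868, 0.03134087]), 'grip_width': 1.0000585457548359}
scene {'intrinsics': array([[506.17747137,   0.        , 323.53776238],
       [  0.        , 506.17747137, 192.37952848],
       [  0.        ,   0.        ,   1.        ]]), 'k1': -0.03681852932138093, 'R': array([[-0.86977431, -0.49343921,  0.00322444],
       [-0.36988739,  0.64763928, -0.66614314],
       [ 0.32661287, -0.58058687, -0.74581695]]), 't': array([ 485.16445943,  232.48450373, 1809.50250657])}
top {'intrinsics': array([[514.60633371,   0.        , 314.07034606],
       [  0.        , 514.60633371, 193.18978643],
       [  0.        ,   0.        ,   1.        ]]), 'k1': 0.04184486109203979, 'R': array([[-0.02919265, -0.99955682,  0.00582644],
       [-0.98072616,  0.02751512, -0.19344021],
       [ 0.19319417, -0.01136118, -0.98109476]]), 't': array([  21.2621904 ,  527.15714348, 1514.28312403])}
```

View pics/scene0.png

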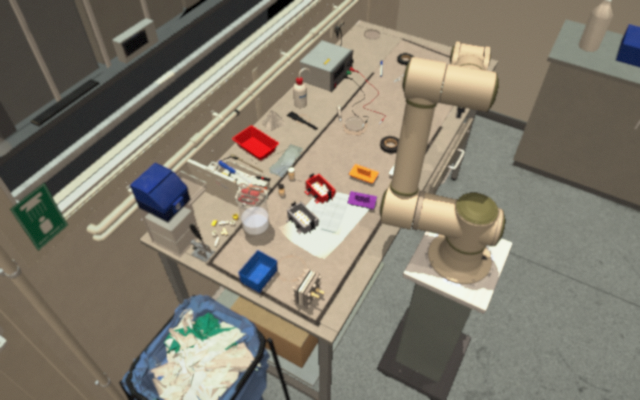

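View pics/top0.png

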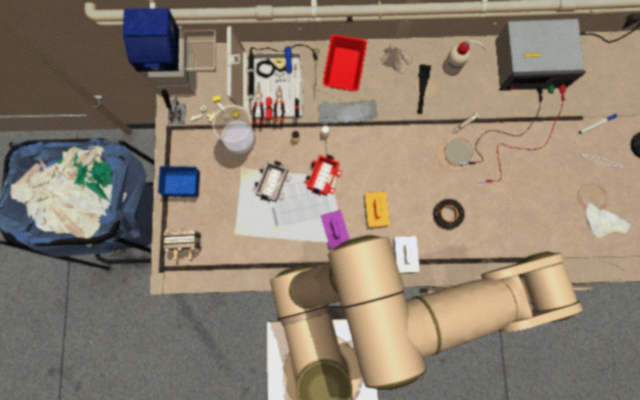

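In `top`, the possible covers are orange at (376,210), purple at (336,228) and white at (406,254). The possible boxes are grey at (270,182) and red at (322,174). By the description I choose orange and grey, and check both in one close crop.

```bash
cat > h.py <<'E'
import numpy as np,cv2
from rig import sensors, imaging
def ray(n,uv):
    c=imaging.camera_params(n);K=c["intrinsics"]
    d=cv2.undistortPoints(np.array(uv,float).reshape(-1,1,2),K,np.array([c["k1"],0,0,0.]))[:,0]
    d=np.c_[d,np.ones(len(d))]
    return -c["R"].T@c["t"], d@c["R"]
def plane(n,uv,z):
    o,d=ray(n,uv); return o+d*((z-o[2])/d[:,2])[:,None]
def proj(n,X):
    c=imaging.camera_params(n)
    return cv2.projectPoints(np.array(X,float).reshape(-1,1,3),cv2.Rodrigues(c["R"])[0],c["t"],c["intrinsics"],np.array([c["k1"],0,0,0.]))[0][:,0]
def cloud(n,d,m):
    v,u=np.nonzero(m&(d>0)); o,r=ray(n,np.c_[u,v]); 
    return o+r*d[v,u][:,None]
E
python3 - <<'E'
import numpy as np,cv2
from h import *
f=np.load("pics/top0.npz");p,d=f["p"],f["d"]
c=p[140:280,230:430]
cv2.imwrite("pics/crop0.png",cv2.resize(c,None,fx=4,fy=4,interpolation=cv2.INTER_CUBIC)[:,:,::-1])
hsv=cv2.cvtColor(p,cv2.COLOR_RGB2HSV)
m=cv2.inRange(hsv,(8,140,120),(25,255,255))>0
m[:180]=0;m[240:]=0;m[:,:350]=0;m[:,400:]=0
X=cloud("top",d,m); print(len(X),np.percentile(X[:,2],[2,10,25,50,75,90,98]))
pl=X[(X[:,2]<30)]
print("mean",X.mean(0))
v,u=np.nonzero(m);print(cv2.minAreaRect(np.c_[u,v].astype(np.float32)))
W=plane("top",np.c_[u,v],22.); r=cv2.minAreaRect(W[:,:2].astype(np.float32));print("plate z22",r)
# depth at grey box area
m=np.zeros(d.shape,bool);m[155:210,245:300]=1
X=cloud("top",d,m);k=X[:,2]>36;k&=X[:,2]<64
print(k.sum(),X[k].mean(0),cv2.minAreaRect(X[k][:,:2].astype(np.float32)))
# scene
E
```

```text
744 [ 2.88050375 18.37864705 21.03670247 23.84795311 27.44566078 48.13177843
 53.68852393]
mean [ 477.2246988  -184.0488373    26.31351945]
((376.34149169921875, 209.0731964111328), (34.89636993408203, 21.64457893371582), 83.6598129272461)
plate z22 ((478.3243103027344, -184.6234130859375), (108.44480895996094, 66.74446868896484), 3.0028722286224365)
306 [573.45269646 136.15815351  46.53048585] ((573.3761596679688, 139.6070098876953), (75.95319366455078, 124.85645294189453), 68.833251953125)
```

View pics/crop0.png

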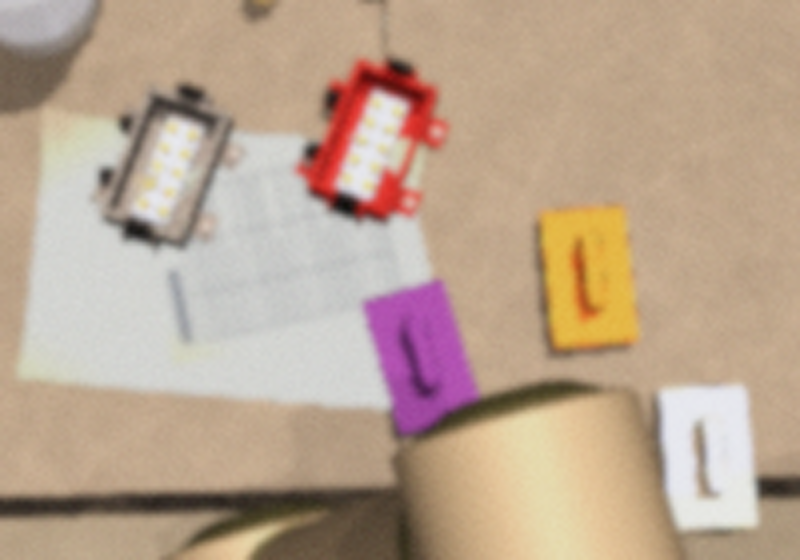

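Crop: the orange cover is at crop (588,278), upright with its rib on top. The open grey box is at crop (168,169), black catches at its ends (192,92) and (140,230), glands on the left. The choice is confirmed. Now the box's pose from both views.

```bash
python3 - <<'E'
import numpy as np,cv2
from h import *
A=np.load("pics/top0.npz")["p"][155:210,240:305]
B=np.load("pics/scene0.npz")["p"][195:240,275:330]
a=cv2.resize(A,(600,int(600*55/65)),interpolation=cv2.INTER_CUBIC)[:,:,::-1]
b=cv2.resize(B,(600,int(600*45/55)),interpolation=cv2.INTER_CUBIC)[:,:,::-1]
cv2.imwrite("pics/boxtop.png",a);cv2.imwrite("pics/boxscene.png",b)
c=np.load("pics/scene0.npz")["p"][155:215,335:390]
cv2.imwrite("pics/covscene.png",cv2.resize(c,None,fx=10,fy=10,interpolation=cv2.INTER_CUBIC)[:,:,::-1])
E
```

```text
(no output)
```

View pics/boxtop.png

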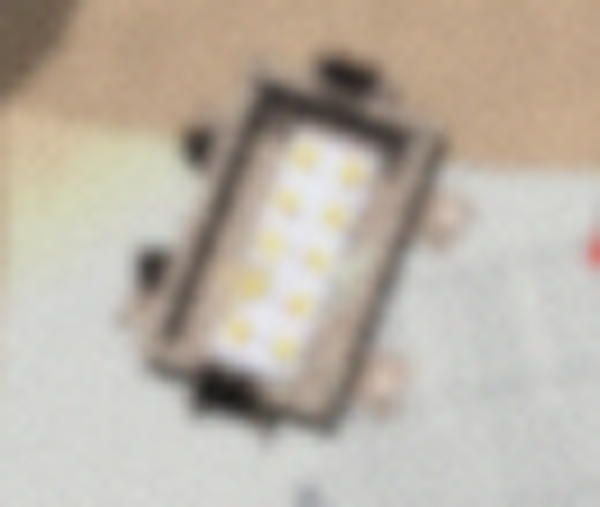

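View pics/boxscene.png

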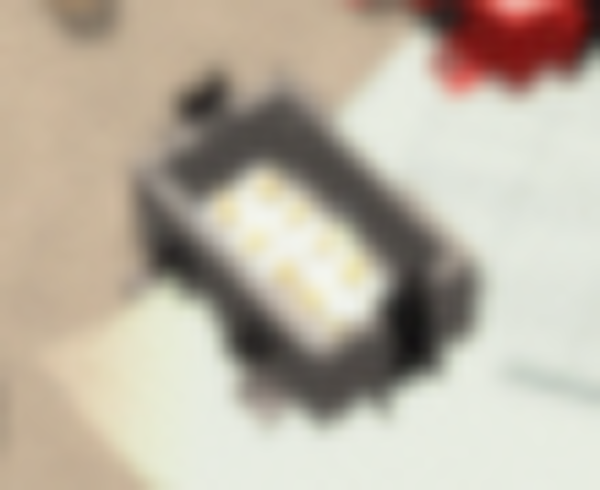

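View pics/covscene.png

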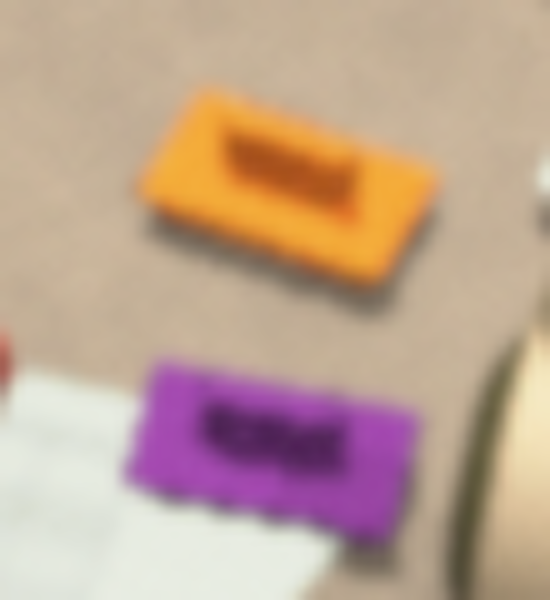

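```bash
python3 - <<'E'
import numpy as np,cv2
from h import *
s=600/65
q=np.array([[258,72],[442,140],[335,428],[150,362]])/s-.45+[240,155]
X=plane("top",q,45.)[:,:2];print(X)
r=cv2.minAreaRect(X.astype(np.float32));print("rim",r,X.mean(0))
c=np.array([[348,73],[225,394]])/s-.45+[240,155]
C=plane("top",c,57.)[:,:2];print("catch mid",C,C.mean(0),np.degrees(np.arctan2(*(C[0]-C[1])[::-1])))
c=np.array([[203,98],[412,325]])/(600/55)-.45+[275,195]
C=plane("scene",c,52.)[:,:2];print("scene catch",C,C.mean(0),np.degrees(np.arctan2(*(C[0]-C[1])[::-1])))
p=np.load("pics/scene0.npz")["p"];hsv=cv2.cvtColor(p,cv2.COLOR_RGB2HSV)
m=cv2.inRange(hsv,(8,140,120),(25,255,255));m[:155]=0;m[200:]=0;m[:,:340]=0;m[:,385:]=0
v,u=np.nonzero(m);r=cv2.minAreaRect(plane("scene",np.c_[u,v],21.)[:,:2].astype(np.float32));print("cover scene",r)
# overlay
def box(cx,cy,th,L,Wd,z):
    t=np.radians(th);R=np.array([[np.cos(t),-np.sin(t)],[np.sin(t),np.cos(t)]])
    k=np.array([[1,1],[1,-1],[-1,-1],[-1,1]])*[L/2,Wd/2]@R.T+[cx,cy];return np.c_[k,np.full(4,z)]
for n,x0,y0 in(("top",235,145),("scene",270,150)):
    p=np.load(f"pics/{n}0.npz")["p"];im=cv2.resize(p[y0:y0+100,x0:x0+160],None,fx=5,fy=5,interpolation=cv2.INTER_CUBIC)[:,:,::-1].copy()
    for a in((*X.mean(0),-21,108,68,45),(*X.mean(0),-21,96,56,45),(478.3,-184.6,3.0,108,66,22),(478.3,-184.6,3,56,14,50)):
        cv2.polylines(im,[np.int32((proj(n,box(*a))-[x0,y0]+.5)*5)],True,(0,255,0),1)
    cv2.imwrite(f"pics/ov_{n}.png",im)
E
```

```text
[[629.88762131 147.03483414]
 [604.80417988  85.98480044]
 [508.11167259 123.11847009]
 [532.00476328 183.84898602]]
rim ((568.999755859375, 135.07662963867188), (65.98445129394531, 105.10675048828125), 68.99127960205078) [568.70205927 134.99677267]
catch mid [[625.58217629 116.2418964 ]
 [518.24468107 158.16468305]] [571.91342868 137.20328972] -21.334116426107638
scene catch [[623.94691188 115.77317149]
 [510.85526968 165.83275976]] [567.40109078 140.80296562] -23.876395801793215
cover scene ((476.623046875, -184.1156005859375), (107.79312896728516, 73.56241607666016), 2.8068673610687256)
```

View pics/ov_top.png

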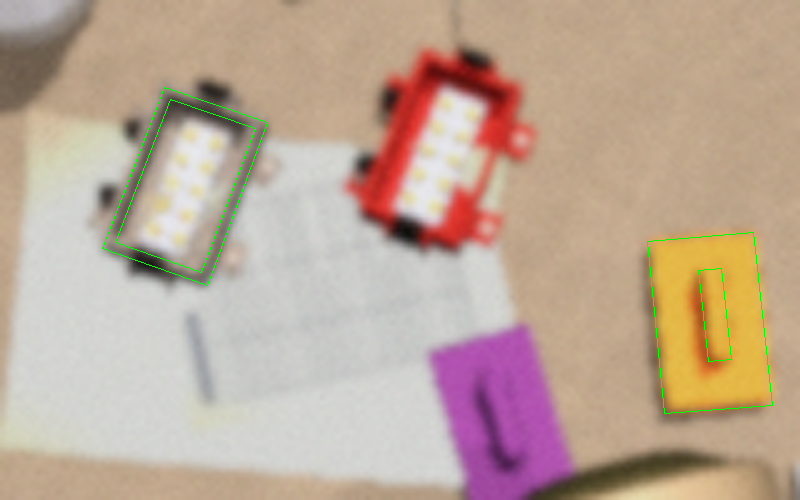

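View pics/ov_scene.png

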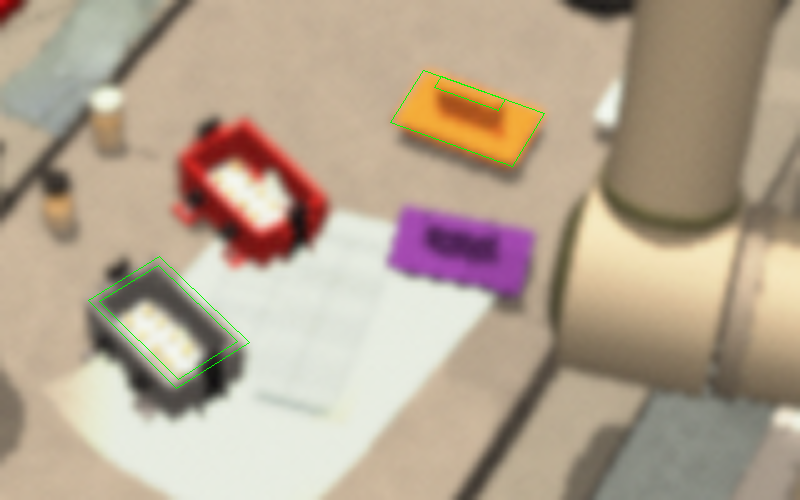

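Both overlays fit: cover at about (478,-184.5) yaw 3°, box at about (569,135) yaw -21°. Next I check how close the beaker stands to the box, and work out the first move.

```bash
python3 - <<'E'
import numpy as np,cv2
from h import *
p=np.load("pics/top0.npz")["p"];d=np.load("pics/top0.npz")["d"]
cv2.imwrite("pics/beaker.png",cv2.resize(p[85:205,190:310],None,fx=5,fy=5,interpolation=cv2.INTER_CUBIC)[:,:,::-1])
m=np.zeros(d.shape,bool);m[85:170,195:265]=1
X=cloud("top",d,m)
for a,b in((100,140),(140,180)):
    k=(X[:,2]>a)&(X[:,2]<b);print(a,k.sum(),X[k].mean(0) if k.any() else 0, X[k].min(0) if k.any() else 0,X[k].max(0) if k.any() else 0)
s=sensors.sense()
from scipy.spatial.transform import Rotation as R
q=s["ee_rot"];r=R.from_quat(q[[1,2,3,0]])
print(r.as_matrix().round(3)); print(r.inv().apply(np.array([478,-184.5,200])-s["eef_pos"]))
E
```

```text
100 374 [737.15867575 240.37536226 120.4307347 ] [663.54001459 188.68798121 100.09332113] [857.76564164 291.28618365 139.99093317]
140 495 [741.01316525 243.27695051 159.42636847] [658.81102068 185.64402304 140.06030072] [842.83789899 296.04780848 178.46432248]
[[ 0.899  0.438 -0.   ]
 [ 0.438 -0.899  0.001]
 [ 0.    -0.001 -1.   ]]
[ 348.70174338 -149.38964065   31.04755244]
```

View pics/beaker.png

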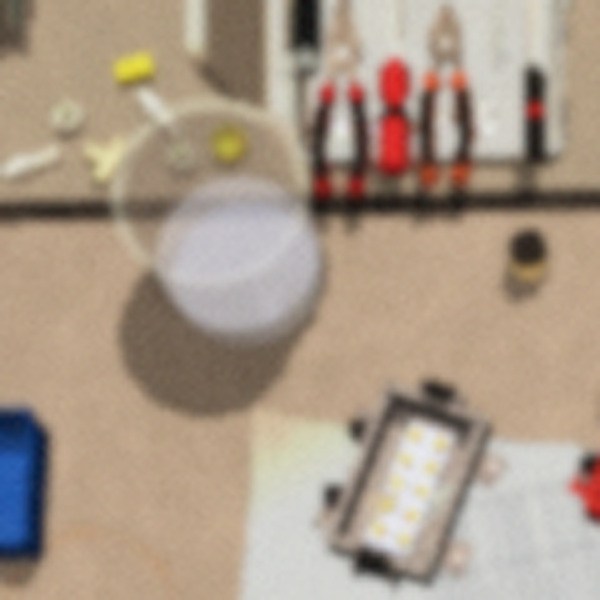

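The beaker's near rim is about 85 mm from the box centre, so the gripper clears it. First move: above the cover, in the initial tool axes.

```bash
python3 -m creep '[{"grip":85,"linear":[29,-12.5,2.5],"rot":[0,0,0]},{"grip":85,"linear":[29,-12.5,2.5],"rot":[0,0,0]},{"grip":85,"linear":[29,-12.5,2.5],"rot":[0,0,0]},{"grip":85,"linear":[29,-12.5,2.5],"rot":[0,0,0]},{"grip":85,"linear":[29,-12.5,2.5],"rot":[0,0,0]},{"grip":85,"linear":[29,-12.5,2.5],"rot":[0,0,0]},{"grip":85,"linear":[29,-12.5,2.5],"rot":[0,0,0]},{"grip":85,"linear":[29,-12.5,2.5],"rot":[0,0,0]},{"grip":85,"linear":[29,-12.5,2.5],"rot":[0,0,0]},{"grip":85,"linear":[29,-12.5,2.5],"rot":[0,0,0]},{"grip":85,"linear":[29,-12.5,2.5],"rot":[0,0,0]},{"grip":85,"linear":[29,-12.5,2.5],"rot":[0,0,0]}]' 60
python3 -m creep '[{"grip":85,"linear":[0,0,0],"rot":[0,0,0.1]},{"grip":85,"linear":[0,0,0],"rot":[0,0,0.1]},{"grip":85,"linear":[0,0,0],"rot":[0,0,0.1]},{"grip":85,"linear":[0,0,0],"rot":[0,0,0.1]},{"grip":85,"linear":[0,0,0],"rot":[0,0,0]},{"grip":85,"linear":[0,0,0],"rot":[0,0,0]}]'
cat >> h.py <<'E'
from scipy.spatial.transform import Rotation as Rn
def go(x,y,z,yaw):
    s=sensors.sense();r=Rn.from_quat(s["ee_rot"][[1,2,3,0]]);M=r.as_matrix()
    print("t",s["time_s"],"pos",s["eef_pos"].round(1),"yaw",np.degrees(np.arctan2(M[1,0],M[0,0])).round(2),"tilt",M[:,2].round(4),"F",s["force"].round(1),"g",s["grip_width"]*85.4)
    T=Rn.from_matrix(np.array([[np.cos(yaw),np.sin(yaw),0],[np.sin(yaw),-np.cos(yaw),0],[0,0,-1]]))
    print("shift",r.inv().apply(np.array([x,y,z])-s["eef_pos"]).round(1),"rot",(r.inv()*T).as_rotvec().round(4))
E
python3 -c "
from h import *
go(478,-184.5,60,np.radians(3))"
```

```text
time_s: 1.1
eef_pos: [477.9, -183.0, 201.0]
ee_rot: [-0.0, 0.974, 0.225, -0.0]
force: [0.6, -0.7, 1.6]
grip_width: 0.992
time_s: 1.6
eef_pos: [477.1, -184.4, 201.1]
ee_rot: [-0.0, 1.0, 0.028, -0.0]
force: [-0.3, -0.2, 0.7]
grip_width: 0.994
t 1.6 pos [ 477.1 -184.4  201.1] yaw 3.25 tilt [-5.e-04  3.e-04 -1.e+00] F [-0.3 -0.2  0.7] g 84.88420902793588
shift [  1.    0.2 141.1] rot [-0.0003  0.0004  0.0044]
```

```bash
python3 -m creep '[{"grip":85,"linear":[1,0,25],"rot":[0,0,0]},{"grip":85,"linear":[0,0,30],"rot":[0,0,0]},{"grip":85,"linear":[0,0,30],"rot":[0,0,0]},{"grip":85,"linear":[0,0,30],"rot":[0,0,0]},{"grip":85,"linear":[0,0,25],"rot":[0,0,0]},{"grip":85,"linear":[0,0,15],"rot":[0,0,0]},{"grip":85,"linear":[0,0,10],"rot":[0,0,0]},{"grip":85,"linear":[0,0,5],"rot":[0,0,0]},{"grip":85,"linear":[0,0,5],"rot":[0,0,0]},{"grip":85,"linear":[0,0,0],"rot":[0,0,0]}]'
python3 - <<'E'
from h import *
go(478,-184.5,26,np.radians(3))
p,d=imaging.capture("scene");cv2.imwrite("pics/s1.png",cv2.resize(p[100:220,290:430],None,fx=5,fy=5,interpolation=cv2.INTER_CUBIC)[:,:,::-1])
E
```

```text
time_s: 2.43
eef_pos: [478.2, -184.5, 26.2]
ee_rot: [0.0, 1.0, 0.027, 0.0]
force: [-0.8, -1.1, 0.6]
grip_width: 0.998
t 2.4333 pos [ 478.2 -184.5   26.2] yaw 3.13 tilt [ 0. -0. -1.] F [-0.8 -1.1  0.6] g 85.25143688443208
shift [-0.2 -0.   0.2] rot [ 0.0001 -0.      0.0022]
```

View pics/s1.png

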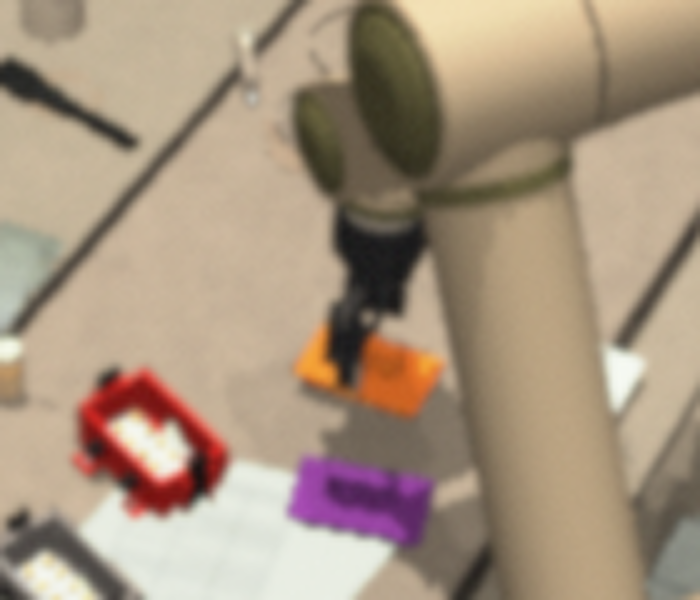

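The gripper stands over the orange cover, with the left finger at crop (347,345) and the purple cover clear below. Closing.

```bash
python3 -m creep '[{"grip":30,"linear":[0,0,0],"rot":[0,0,0]},{"grip":20,"linear":[0,0,0],"rot":[0,0,0]},{"grip":5,"linear":[0,0,0],"rot":[0,0,0]},{"grip":5,"linear":[0,0,0],"rot":[0,0,0]},{"grip":5,"linear":[0,0,0],"rot":[0,0,0]},{"grip":5,"linear":[0,0,0],"rot":[0,0,0]},{"grip":5,"linear":[0,0,0],"rot":[0,0,0]},{"grip":5,"linear":[0,0,0],"rot":[0,0,0]},{"grip":5,"linear":[0,0,0],"rot":[0,0,0]},{"grip":5,"linear":[0,0,0],"rot":[0,0,0]}]' 70
```

```text
time_s: 3.32
eef_pos: [478.4, -184.6, 26.6]
ee_rot: [0.0, 1.0, 0.027, 0.0]
force: [0.1, -0.2, 4.5]
grip_width: 0.149
```

The opening is 12.7 mm, so the rib is held. Lifting.

```bash
python3 -m creep '[{"grip":5,"linear":[0,0,-3],"rot":[0,0,0]},{"grip":5,"linear":[0,0,-7],"rot":[0,0,0]},{"grip":5,"linear":[0,0,-12],"rot":[0,0,0]},{"grip":5,"linear":[0,0,-20],"rot":[0,0,0]},{"grip":5,"linear":[0,0,-20],"rot":[0,0,0]},{"grip":5,"linear":[0,0,-20],"rot":[0,0,0]},{"grip":5,"linear":[0,0,-20],"rot":[0,0,0]},{"grip":5,"linear":[0,0,-15],"rot":[0,0,0]},{"grip":5,"linear":[0,0,-7],"rot":[0,0,0]},{"grip":5,"linear":[0,0,0],"rot":[0,0,0]},{"grip":5,"linear":[0,0,0],"rot":[0,0,0]},{"grip":5,"linear":[0,0,0],"rot":[0,0,0]}]'
python3 - <<'E'
from h import *
go(569,135.3,150,np.radians(-21))
p,d=imaging.capture("scene");cv2.imwrite("pics/s2.png",cv2.resize(p[80:200,290:430],None,fx=5,fy=5,interpolation=cv2.INTER_CUBIC)[:,:,::-1])
E
```

```text
time_s: 4.32
eef_pos: [477.7, -184.1, 149.2]
ee_rot: [-0.001, 1.0, 0.027, -0.001]
force: [-0.3, 0.7, -0.3]
grip_width: 0.153
t 4.3167 pos [ 477.7 -184.1  149.2] yaw 3.08 tilt [-0.0017  0.0011 -1.    ] F [-0.3  0.7 -0.3] g 13.063889294241026
shift [ 108.4 -314.1   -0.5] rot [-0.0009  0.0018  0.4203]
```

View pics/s2.png

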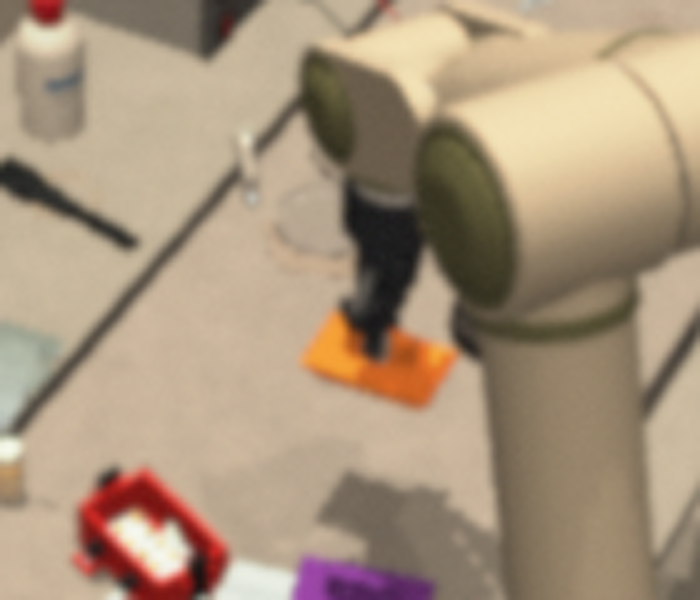

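The orange cover is held level at crop (380,360), clear of the bench. Carrying it over the box.

```bash
python3 -m creep '[{"grip":5,"linear":[5,-14,0],"rot":[0,0,0]},{"grip":5,"linear":[9,-26,0],"rot":[0,0,0]},{"grip":5,"linear":[10,-30,0],"rot":[0,0,0]},{"grip":5,"linear":[10,-30,0],"rot":[0,0,0]},{"grip":5,"linear":[10,-30,0],"rot":[0,0,0]},{"grip":5,"linear":[10,-30,0],"rot":[0,0,0]},{"grip":5,"linear":[10,-30,0],"rot":[0,0,0]},{"grip":5,"linear":[10,-30,0],"rot":[0,0,0]},{"grip":5,"linear":[10,-30,0],"rot":[0,0,0]},{"grip":5,"linear":[10,-26,0],"rot":[0,0,0]},{"grip":5,"linear":[9,-24,0],"rot":[0,0,0]},{"grip":5,"linear":[5,-14,0],"rot":[0,0,0]}]'
python3 -m creep '[{"grip":5,"linear":[0,0,0],"rot":[0,0,0.06]},{"grip":5,"linear":[0,0,0],"rot":[0,0,0.08]},{"grip":5,"linear":[0,0,0],"rot":[0,0,0.08]},{"grip":5,"linear":[0,0,0],"rot":[0,0,0.08]},{"grip":5,"linear":[0,0,0],"rot":[0,0,0.08]},{"grip":5,"linear":[0,0,0],"rot":[0,0,0.04]},{"grip":5,"linear":[0,0,0],"rot":[0,0,0]},{"grip":5,"linear":[0,0,0],"rot":[0,0,0]},{"grip":5,"linear":[0,0,0],"rot":[0,0,0]},{"grip":5,"linear":[0,0,0],"rot":[0,0,0]}]'
python3 - <<'E'
from h import *
go(569,135.3,85,np.radians(-21))
for n in("scene","top"):
    p,d=imaging.capture(n);np.savez(f"pics/{n}3.npz",p=p,d=d)
    x0,y0=(240,160) if n=="scene" else (220,120)
    cv2.imwrite(f"pics/{n}3.png",cv2.resize(p[y0:y0+100,x0:x0+120],None,fx=6,fy=6,interpolation=cv2.INTER_CUBIC)[:,:,::-1])
E
```

```text
time_s: 5.37
eef_pos: [569.1, 137.3, 149.2]
ee_rot: [-0.0, 1.0, 0.028, -0.001]
force: [-0.1, -0.6, -1.5]
grip_width: 0.146
time_s: 6.2
eef_pos: [569.1, 134.8, 150.1]
ee_rot: [0.0, 0.983, -0.182, -0.0]
force: [-0.3, 0.6, -0.6]
grip_width: 0.147
t 6.2 pos [569.1 134.8 150.1] yaw -20.94 tilt [-3.e-04 -0.e+00 -1.e+00] F [-0.3  0.6 -0.6] g 12.55670305706773
shift [-0.2 -0.5 65.1] rot [0.0001 0.0003 0.0011]
```

View pics/scene3.png

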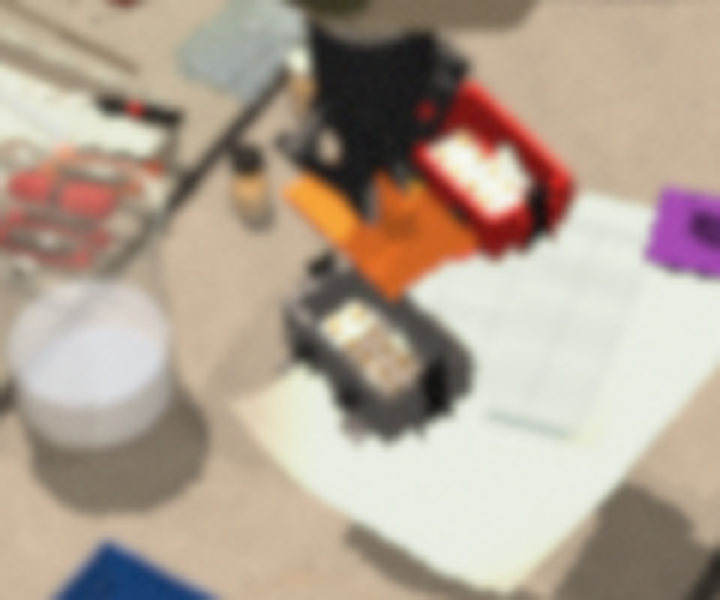

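View pics/top3.png

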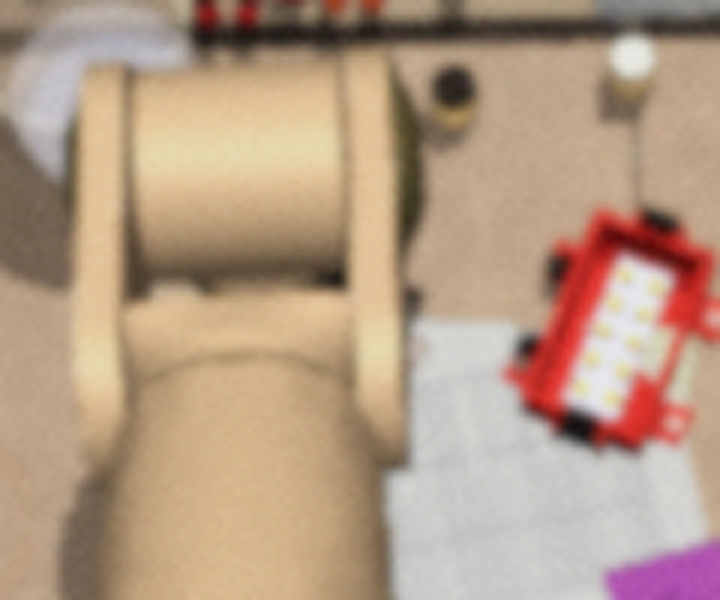

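```bash
python3 - <<'E'
from h import *
f=np.load("pics/scene3.npz");p,d=f["p"],f["d"]
# lowest arm (beige) points near beaker, from scene depth
hsv=cv2.cvtColor(p,cv2.COLOR_RGB2HSV)
X=cloud("scene",d,np.ones(d.shape,bool))
k=(X[:,0]>610)&(X[:,0]<780)&(X[:,1]>130)&(X[:,1]<320)&(X[:,2]>150)
z=X[k];z=z[np.argsort(z[:,2])]
h,e=np.histogram(z[:,2],np.arange(140,420,20));print(list(zip(e.astype(int),h)))
k=(z[:,2]>200);print(z[k][:5].round())
def box(L,W,zz):
    t=np.radians(-20.94);R=np.array([[np.cos(t),-np.sin(t)],[np.sin(t),np.cos(t)]])
    return np.c_[np.array([[1,1],[1,-1],[-1,-1],[-1,1]])*[L/2,W/2]@R.T+[569.1,134.8],np.full(4,zz)]
im=cv2.resize(p[160:260,240:360],None,fx=6,fy=6,interpolation=cv2.INTER_CUBIC)[:,:,::-1].copy()
for b in(box(108,66,145.5),box(56,14,173.5)):
    cv2.polylines(im,[np.int32((proj("scene",b)-[240,160]+.5)*6)],True,(0,255,0),1)
cv2.imwrite("pics/s3ov.png",im)
E
```

```text
[(np.int64(140), np.int64(112)), (np.int64(160), np.int64(159)), (np.int64(180), np.int64(8)), (np.int64(200), np.int64(2)), (np.int64(220), np.int64(0)), (np.int64(240), np.int64(0)), (np.int64(260), np.int64(0)), (np.int64(280), np.int64(0)), (np.int64(300), np.int64(0)), (np.int64(320), np.int64(0)), (np.int64(340), np.int64(0)), (np.int64(360), np.int64(0)), (np.int64(380), np.int64(2))]
[[777. 249. 204.]
 [778. 240. 210.]
 [611. 189. 391.]
 [614. 190. 395.]
 [613. 191. 400.]]
```

View pics/s3ov.png

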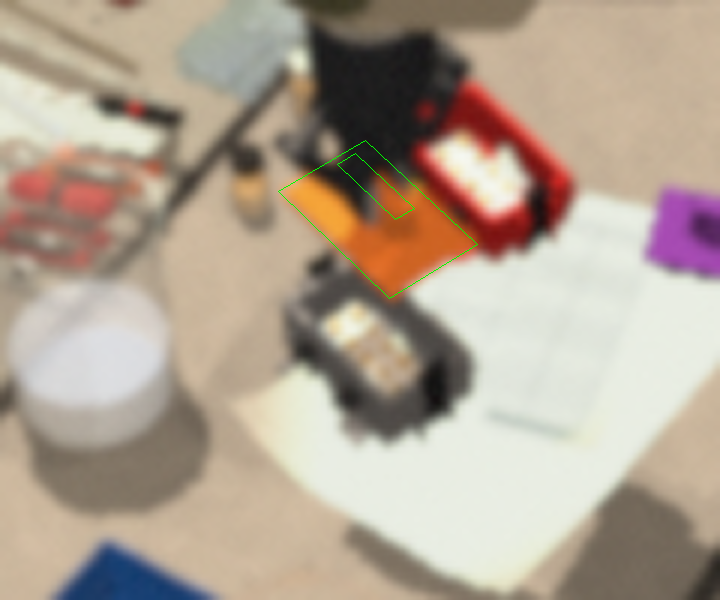

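The cover matches its expected outline and is centred over the box, and the arm stays well above the beaker. Descending to just above the mouth.

```bash
python3 -m creep '[{"grip":5,"linear":[0,-0.5,8],"rot":[0,0,0]},{"grip":5,"linear":[0,0,15],"rot":[0,0,0]},{"grip":5,"linear":[0,0,15],"rot":[0,0,0]},{"grip":5,"linear":[0,0,15],"rot":[0,0,0]},{"grip":5,"linear":[0,0,10],"rot":[0,0,0]},{"grip":5,"linear":[0,0,5],"rot":[0,0,0]},{"grip":5,"linear":[0,0,2],"rot":[0,0,0]},{"grip":5,"linear":[0,0,0],"rot":[0,0,0]},{"grip":5,"linear":[0,0,0],"rot":[0,0,0]},{"grip":5,"linear":[0,0,0],"rot":[0,0,0]}]' 90
python3 - <<'E'
from h import *
go(569,135.3,68,np.radians(-21))
p,d=imaging.capture("scene")
cv2.imwrite("pics/s4.png",cv2.resize(p[180:250,260:345],None,fx=8,fy=8,interpolation=cv2.INTER_CUBIC)[:,:,::-1])
E
```

```text
time_s: 7.13
eef_pos: [569.7, 135.4, 81.1]
ee_rot: [-0.0, 0.983, -0.182, 0.001]
force: [0.3, -0.2, -0.5]
grip_width: 0.139
t 7.1333 pos [569.7 135.4  81.1] yaw -20.98 tilt [ 1.4e-03  1.0e-04 -1.0e+00] F [ 0.3 -0.2 -0.5] g 11.832970975101706
shift [-0.6  0.4 13.1] rot [-0.0006 -0.0013  0.0004]
```

View pics/s4.png

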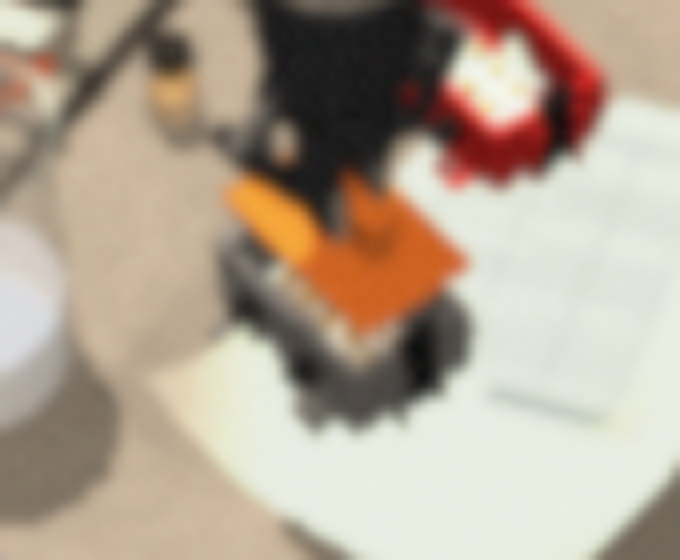

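The cover (plate corner at crop (365,330)) sits right above the box, aligned. Next I lower it gently into the mouth, reading the force as it goes.

```bash
python3 -m creep '[{"grip":5,"linear":[0,0,2],"rot":[0,0,0]},{"grip":5,"linear":[0,0,2],"rot":[0,0,0]},{"grip":5,"linear":[0,0,2],"rot":[0,0,0]},{"grip":5,"linear":[0,0,2],"rot":[0,0,0]},{"grip":5,"linear":[0,0,2],"rot":[0,0,0]},{"grip":5,"linear":[0,0,0],"rot":[0,0,0]}]'
python3 -m creep '[{"grip":5,"linear":[0,0,1.5],"rot":[0,0,0]},{"grip":5,"linear":[0,0,1.5],"rot":[0,0,0]},{"grip":5,"linear":[0,0,0],"rot":[0,0,0]}]'
```

```text
time_s: 7.68
eef_pos: [569.0, 135.4, 69.7]
ee_rot: [0.0, 0.983, -0.182, -0.0]
force: [0.6, 0.4, -1.1]
grip_width: 0.142
time_s: 7.93
eef_pos: [569.4, 135.4, 67.5]
ee_rot: [-0.0, 0.983, -0.182, 0.0]
force: [-0.2, -0.0, 1.2]
grip_width: 0.143
```

```bash
python3 -m creep '[{"grip":5,"linear":[0,0,1],"rot":[0,0,0]},{"grip":5,"linear":[0,0,1],"rot":[0,0,0]},{"grip":5,"linear":[0,0,0],"rot":[0,0,0]}]'
python3 -m creep '[{"grip":5,"linear":[0,0,1],"rot":[0,0,0]},{"grip":5,"linear":[0,0,0],"rot":[0,0,0]}]'
python3 -m creep '[{"grip":5,"linear":[0,0,1],"rot":[0,0,0]},{"grip":5,"linear":[0,0,0],"rot":[0,0,0]}]'
```

```text
time_s: 8.18
eef_pos: [569.7, 135.6, 67.2]
ee_rot: [-0.0, 0.983, -0.182, 0.001]
force: [-6.1, 0.7, 15.7]
grip_width: 0.146
time_s: 8.35
eef_pos: [569.8, 135.6, 67.1]
ee_rot: [-0.0, 0.983, -0.182, 0.001]
force: [-7.3, 0.9, 22.5]
grip_width: 0.143
time_s: 8.52
eef_pos: [569.9, 135.7, 67.0]
ee_rot: [-0.0, 0.983, -0.182, 0.001]
force: [-11.9, 2.2, 31.3]
grip_width: 0.143
```

It stops about 40 mm up with a push along the box's -x, so a taper step is catching on the +x rim. I back off, shift to -x, and retry.

```bash
python3 -m creep '[{"grip":5,"linear":[0,0,-3],"rot":[0,0,0]},{"grip":5,"linear":[0,0,-2],"rot":[0,0,0]},{"grip":5,"linear":[-1.5,0,0],"rot":[0,0,0]},{"grip":5,"linear":[-1,0,0],"rot":[0,0,0]},{"grip":5,"linear":[0,0,0],"rot":[0,0,0]},{"grip":5,"linear":[0,0,0],"rot":[0,0,0]}]'
python3 -m creep '[{"grip":5,"linear":[0,0,1],"rot":[0,0,0]},{"grip":5,"linear":[0,0,1],"rot":[0,0,0]},{"grip":5,"linear":[0,0,1],"rot":[0,0,0]},{"grip":5,"linear":[0,0,0],"rot":[0,0,0]},{"grip":5,"linear":[0,0,0],"rot":[0,0,0]}]'
python3 -m creep '[{"grip":5,"linear":[0,0,0.8],"rot":[0,0,0]},{"grip":5,"linear":[0,0,0],"rot":[0,0,0]}]'
```

```text
time_s: 9.02
eef_pos: [567.2, 136.2, 68.3]
ee_rot: [-0.0, 0.983, -0.182, 0.0]
force: [2.0, 0.1, 2.2]
grip_width: 0.142
time_s: 9.43
eef_pos: [567.6, 136.3, 67.3]
ee_rot: [-0.0, 0.983, -0.182, 0.001]
force: [-4.3, -1.2, 19.3]
grip_width: 0.143
time_s: 9.6
eef_pos: [567.7, 136.4, 67.2]
ee_rot: [-0.0, 0.983, -0.182, 0.001]
force: [-5.9, -1.5, 24.4]
grip_width: 0.144
```

```bash
python3 - <<'E'
from h import *
s=sensors.sense();r=Rn.from_quat(s["ee_rot"][[1,2,3,0]]);print("tool F",r.inv().apply(s["force"]).round(1),"tool M",r.inv().apply(s["wrist_torque"]).round(2),s["wrist_torque"].round(2))
go(569,135.3,68,np.radians(-21))
p,d=imaging.capture("scene")
im=cv2.resize(p[185:250,260:345],None,fx=9,fy=9,interpolation=cv2.INTER_CUBIC)[:,:,::-1].copy()
cv2.imwrite("pics/s5.png",im)
def box(c,L,W,zz):
    t=np.radians(-21);R=np.array([[np.cos(t),-np.sin(t)],[np.sin(t),np.cos(t)]])
    return np.c_[np.array([[1,1],[1,-1],[-1,-1],[-1,1]])*[L/2,W/2]@R.T+c,np.full(4,zz)]
c=s["eef_pos"][:2]
for b,col in((box(c,108,66,s["eef_pos"][2]-4.6),(0,255,0)),(box([569,135.3],108,68,45),(255,0,0)),(box([569,135.3],108,68,0),(255,0,0))):
    cv2.polylines(im,[np.int32((proj("scene",b)-[260,185]+.5)*9)],True,col,1)
cv2.imwrite("pics/s5o.png",im)
E
```

```text
tool F [ -4.9   3.4 -24.4] tool M [-0.9  -1.13  0.12] [-0.43  1.38 -0.12]
t 9.6 pos [567.7 136.4  67.2] yaw -20.97 tilt [ 2.4e-03 -2.0e-04 -1.0e+00] F [-5.9 -1.5 24.4] g 12.28741652387765
shift [ 1.6  0.5 -0.8] rot [-0.0007 -0.0023  0.0006]
```

View pics/s5.png

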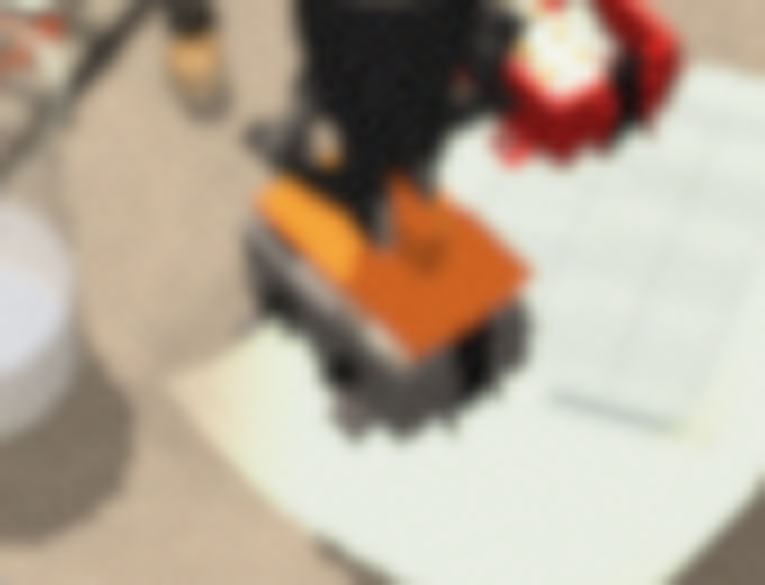

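View pics/s5o.png

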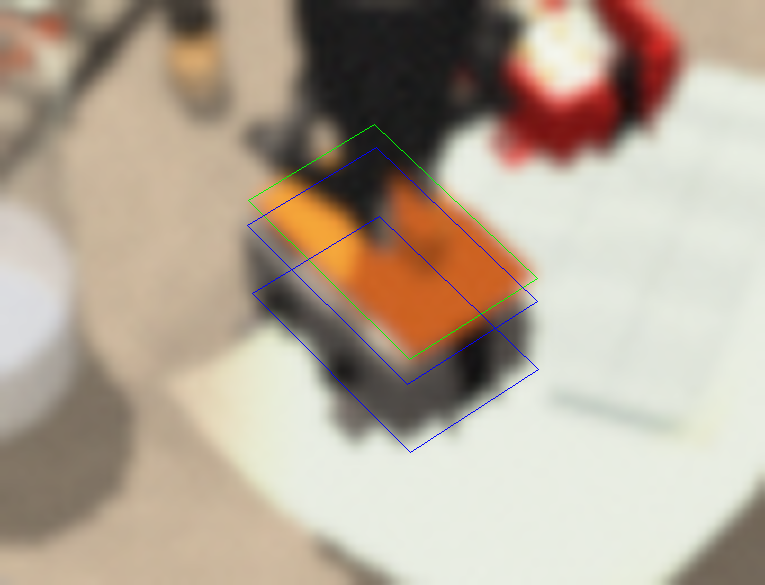

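```bash
python3 - <<'E'
from h import *
import warnings
c0=np.array([569,135.3]);t=np.radians(-21);ex=np.array([np.cos(t),np.sin(t)]);ey=np.array([-np.sin(t),np.cos(t)])
for n in("top","scene"):
    p=np.load(f"pics/{n}0.npz")["p"].astype(np.float32)
    g=cv2.cvtColor(p,cv2.COLOR_RGB2GRAY)
    def prof(axis,rng,span):
        out=[]
        for s in rng:
            q=[c0+(ey*s+ex*a if axis=="y" else ex*s+ey*a) for a in np.arange(-span,span+1,2)]
            uv=proj(n,np.c_[q,np.full(len(q),45.)]).astype(np.float32)
            out.append(cv2.remap(g,uv[None,:,0],uv[None,:,1],cv2.INTER_LINEAR).mean())
        return np.array(out).round().astype(int)
    r=np.arange(-46,47,2)
    print(n,"y");print(dict(zip(r.tolist(),prof("y",r,35).tolist())))
    print("y at x -35..-15 / +15..35")
    r2=np.arange(-66,67,2)
    print(n,"x");print(dict(zip(r2.tolist(),prof("x",r2,8).tolist())))
E
```

```text
top y
{-46: 194, -44: 193, -42: 191, -40: 184, -38: 171, -36: 150, -34: 129, -32: 121, -30: 130, -28: 147, -26: 161, -24: 168, -22: 171, -20: 174, -18: 178, -16: 187, -14: 199, -12: 209, -10: 215, -8: 219, -6: 221, -4: 224, -2: 226, 0: 227, 2: 225, 4: 221, 6: 218, 8: 216, 10: 213, 12: 207, 14: 198, 16: 186, 18: 177, 20: 168, 22: 156, 24: 137, 26: 115, 28: 100, 30: 103, 32: 121, 34: 140, 36: 148, 38: 148, 40: 144, 42: 143, 44: 149, 46: 162}
y at x -35..-15 / +15..35
top x
{-66: 198, -64: 180, -62: 149, -60: 111, -58: 76, -56: 52, -54: 46, -52: 53, -50: 70, -48: 95, -46: 126, -44: 159, -42: 189, -40: 208, -38: 216, -36: 217, -34: 216, -32: 218, -30: 222, -28: 225, -26: 227, -24: 225, -22: 221, -20: 216, -18: 214, -16: 215, -14: 218, -12: 220, -10: 222, -8: 223, -6: 222, -4: 220, -2: 220, 0: 221, 2: 224, 4: 227, 6: 228, 8: 226, 10: 222, 12: 221, 14: 221, 16: 224, 18: 227, 20: 228, 22: 228, 24: 226, 26: 223, 28: 221, 30: 221, 32: 221, 34: 218, 36: 208, 38: 187, 40: 156, 42: 121, 44: 89, 46: 69, 48: 66, 50: 75, 52: 86, 54: 91, 56: 84, 58: 73, 60: 65, 62: 67, 64: 83, 66: 107}
scene y
{-46:
[... 353 characters left out ...]
 32: 181, 34: 165, 36: 144, 38: 121, 40: 99, 42: 83, 44: 73, 46: 70}
y at x -35..-15 / +15..35
scene x
{-66: 52, -64: 47, -62: 43, -60: 40, -58: 38, -56: 38, -54: 41, -52: 47, -50: 58, -48: 75, -46: 97, -44: 120, -42: 141, -40: 158, -38: 168, -36: 174, -34: 176, -32: 178, -30: 180, -28: 184, -26: 187, -24: 190, -22: 192, -20: 193, -18: 195, -16: 196, -14: 196, -12: 196, -10: 195, -8: 193, -6: 191, -4: 188, -2: 185, 0: 184, 2: 183, 4: 184, 6: 184, 8: 182, 10: 179, 12: 175, 14: 171, 16: 168, 18: 165, 20: 161, 22: 155, 24: 144, 26: 129, 28: 113, 30: 98, 32: 87, 34: 80, 36: 77, 38: 75, 40: 76, 42: 77, 44: 80, 46: 84, 48: 90, 50: 95, 52: 97, 54: 95, 56: 88, 58: 79, 60: 72, 62: 71, 64: 79, 66: 93}
```

Profiles across the rim put the box centre about 2 mm further to its +y than I assumed. I back off, move there, and probe again with the moments read.

```bash
python3 -m creep '[{"grip":5,"linear":[0,0,-3],"rot":[0,0,0]},{"grip":5,"linear":[0,0,-2],"rot":[0,0,0]},{"grip":5,"linear":[1,-1,0],"rot":[0,0,0]},{"grip":5,"linear":[0.5,-1,0],"rot":[0,0,0]},{"grip":5,"linear":[0,0,0],"rot":[0,0,0]},{"grip":5,"linear":[0,0,0],"rot":[0,0,0]}]'
python3 -c "
from h import *
s=sensors.sense();print(s['wrist_torque'].round(2));go(569,135.3,68,np.radians(-21))"
python3 -m creep '[{"grip":5,"linear":[0,0,1],"rot":[0,0,0]},{"grip":5,"linear":[0,0,1],"rot":[0,0,0]},{"grip":5,"linear":[0,0,1],"rot":[0,0,0]},{"grip":5,"linear":[0,0,0],"rot":[0,0,0]},{"grip":5,"linear":[0,0,0],"rot":[0,0,0]}]'
python3 -c "
from h import *
s=sensors.sense();r=Rn.from_quat(s['ee_rot'][[1,2,3,0]]);print('tool F',r.inv().apply(s['force']).round(1),'tool M',r.inv().apply(s['wrist_torque']).round(2))"
```

```text
time_s: 10.15
eef_pos: [567.6, 138.0, 69.0]
ee_rot: [0.0, 0.983, -0.182, -0.002]
force: [-7.8, 1.2, 7.7]
grip_width: 0.142
[ 0.02  1.02 -0.04]
t 10.15 pos [567.6 138.   69. ] yaw -20.96 tilt [-4.3e-03  2.0e-04 -1.0e+00] F [-7.8  1.2  7.7] g 12.16352906068494
shift [2.3 2.1 1. ] rot [0.0013 0.0041 0.0007]
time_s: 10.57
eef_pos: [567.0, 138.4, 67.5]
ee_rot: [0.0, 0.983, -0.182, -0.003]
force: [-18.4, 2.7, 22.0]
grip_width: 0.146
tool F [-18.2   4.1 -21.9] tool M [-0.74 -2.18  0.26]
```

The +x side resists sideways, so I find the mouth's centre by touch: probe -x at this height, lightly.

```bash
python3 -m creep '[{"grip":5,"linear":[0,0,-2],"rot":[0,0,0]},{"grip":5,"linear":[-1.5,0,0],"rot":[0,0,0]},{"grip":5,"linear":[-1.5,0,0],"rot":[0,0,0]},{"grip":5,"linear":[0,0,0],"rot":[0,0,0]},{"grip":5,"linear":[0,0,0],"rot":[0,0,0]}]'
python3 -m creep '[{"grip":5,"linear":[-1,0,0],"rot":[0,0,0]},{"grip":5,"linear":[-0.5,0,0],"rot":[0,0,0]},{"grip":5,"linear":[0,0,0],"rot":[0,0,0]},{"grip":5,"linear":[0,0,0],"rot":[0,0,0]}]'
python3 -m creep '[{"grip":5,"linear":[-1,0,0],"rot":[0,0,0]},{"grip":5,"linear":[-0.5,0,0],"rot":[0,0,0]},{"grip":5,"linear":[0,0,0],"rot":[0,0,0]},{"grip":5,"linear":[0,0,0],"rot":[0,0,0]}]'
```

```text
time_s: 10.98
eef_pos: [566.0, 138.8, 68.1]
ee_rot: [0.0, 0.983, -0.182, -0.001]
force: [-2.8, 0.2, 3.0]
grip_width: 0.144
time_s: 11.32
eef_pos: [564.8, 139.2, 68.3]
ee_rot: [0.0, 0.983, -0.182, -0.0]
force: [-0.9, -0.2, 0.3]
grip_width: 0.143
time_s: 11.65
eef_pos: [563.6, 139.7, 68.5]
ee_rot: [-0.0, 0.983, -0.182, 0.0]
force: [-0.5, 0.5, -0.4]
grip_width: 0.146
```

```bash
python3 -m creep '[{"grip":5,"linear":[-1,0,0],"rot":[0,0,0]},{"grip":5,"linear":[-1,0,0],"rot":[0,0,0]},{"grip":5,"linear":[0,0,0],"rot":[0,0,0]},{"grip":5,"linear":[0,0,0],"rot":[0,0,0]}]'
python3 - <<'E'
from h import *
s=sensors.sense();go(569,135.3,68,np.radians(-21))
p,d=imaging.capture("scene")
im=cv2.resize(p[185:250,260:345],None,fx=9,fy=9,interpolation=cv2.INTER_CUBIC)[:,:,::-1].copy()
cv2.imwrite("pics/s6.png",im)
E
```

```text
time_s: 11.98
eef_pos: [561.6, 140.5, 68.5]
ee_rot: [-0.0, 0.983, -0.182, 0.0]
force: [-0.2, -0.0, -1.9]
grip_width: 0.145
t 11.9833 pos [561.6 140.5  68.5] yaw -20.98 tilt [ 0.  0. -1.] F [-0.2 -0.  -1.9] g 12.352964562691971
shift [8.8 2.2 0.5] rot [-0.     -0.      0.0004]
```

View pics/s6.png

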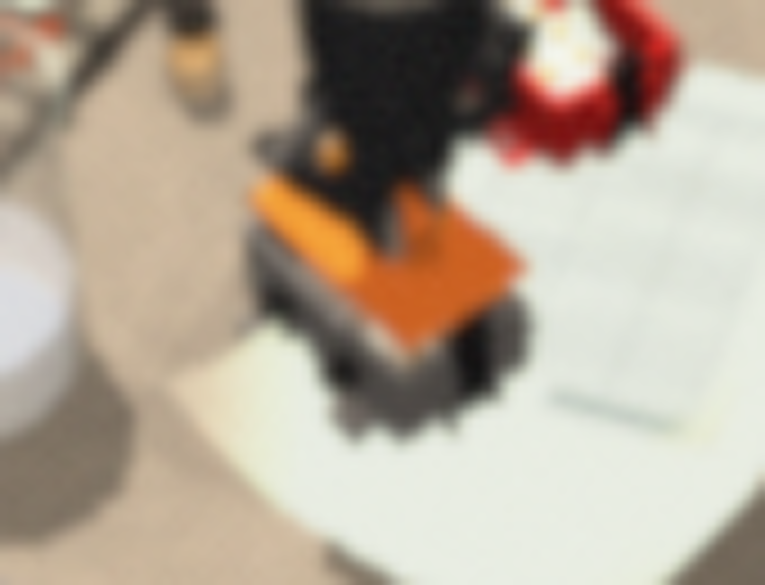

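```bash
python3 - <<'E'
from h import *
ims={n:cv2.imread(f"pics/{n}.png") for n in("s5","s6")}
for n,im in ims.items():
    hsv=cv2.cvtColor(im,cv2.COLOR_BGR2HSV);m=cv2.inRange(hsv,(5,150,120),(25,255,255));m[:160]=0
    v,u=np.nonzero(m);x,y=u,v
    print(n,len(u),"right",x.max(),"@",y[x==x.max()].mean(),"left",x.min(),y[x==x.min()].mean(),"bottom",y.max(),x[y==y.max()].mean(),"cent",x.mean(),y.mean())
    h=cv2.calcHist
    k=cv2.inRange(hsv,(0,0,0),(180,255,75));kk=k.copy();kk[250:]=0;kk[:200]=0;v,u=np.nonzero(kk[:, 250:460]);print("dark",u.mean()+250 if len(u) else 0,v.mean())
    k[:10]=k[:10]
    row=k[60:120,260:520];v,u=np.nonzero(row);print("gripper body cols",np.percentile(u,[2,98])+260)
for pos in((567.7,136.4,67.2),(561.6,140.5,68.5)):
    print((proj("scene",[[*pos]])-[260,185]+.5)*9)
a=np.hstack([ims["s5"][100:420,220:560],ims["s6"][100:420,220:560]]);cv2.imwrite("pics/cmp.png",a)
E
```

```text
s5 22947 right 520 @ 274.0 left 265 204.0 bottom 354 419.5 cent 402.1414563995294 261.86952542816056
dark 364.37535816618913 210.378223495702
gripper body cols [310.02 505.  ]
s6 20627 right 513 @ 266.0 left 257 200.0 bottom 345 411.5 cent 395.2137489697969 260.1650264216803
dark 368.1465773809524 213.96279761904762
gripper body cols [317. 509.]
[[391.52178889 232.23999098]]
[[399.03921395 242.60936269]]
```

View pics/cmp.png

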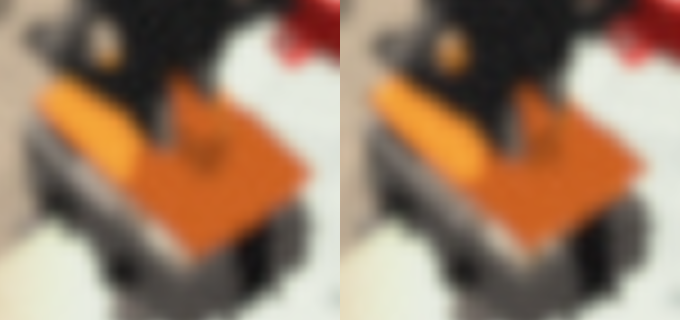

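Comparing the two frames, the gripper moved about 7 mm to -x but the cover did not follow, so the rib slid in the pads. I let go gently so the cover settles in the mouth on its own taper, then look.

```bash
python3 -m creep '[{"grip":15,"linear":[0,0,0],"rot":[0,0,0]},{"grip":17,"linear":[0,0,0],"rot":[0,0,0]},{"grip":20,"linear":[0,0,0],"rot":[0,0,0]},{"grip":30,"linear":[0,0,0],"rot":[0,0,0]},{"grip":50,"linear":[0,0,0],"rot":[0,0,0]},{"grip":60,"linear":[0,0,0],"rot":[0,0,0]},{"grip":60,"linear":[0,0,0],"rot":[0,0,0]},{"grip":60,"linear":[0,0,0],"rot":[0,0,0]},{"grip":60,"linear":[0,0,0],"rot":[0,0,0]}]' 40
python3 -m creep '[{"grip":60,"linear":[0,0,-15],"rot":[0,0,0]},{"grip":60,"linear":[0,0,-30],"rot":[0,0,0]},{"grip":60,"linear":[0,0,-30],"rot":[0,0,0]},{"grip":60,"linear":[0,0,-30],"rot":[0,0,0]},{"grip":60,"linear":[0,0,-30],"rot":[0,0,0]},{"grip":60,"linear":[0,-40,0],"rot":[0,0,0]},{"grip":60,"linear":[-40,0,0],"rot":[0,0,0]},{"grip":60,"linear":[-40,0,0],"rot":[0,0,0]},{"grip":60,"linear":[-40,0,0],"rot":[0,0,0]},{"grip":60,"linear":[-40,0,0],"rot":[0,0,0]},{"grip":60,"linear":[-30,0,0],"rot":[0,0,0]},{"grip":60,"linear":[0,0,0],"rot":[0,0,0]}]'
python3 - <<'E'
from h import *
go(569,135.3,150,np.radians(-21))
for n,x0,y0 in(("scene",260,185),("top",235,150)):
    p,d=imaging.capture(n);np.savez(f"pics/{n}7.npz",p=p,d=d)
    cv2.imwrite(f"pics/{n}7.png",cv2.resize(p[y0:y0+65,x0:x0+85],None,fx=9,fy=9,interpolation=cv2.INTER_CUBIC)[:,:,::-1])
E
```

```text
time_s: 12.78
eef_pos: [561.6, 140.5, 68.5]
ee_rot: [-0.0, 0.983, -0.182, -0.0]
force: [-0.4, 0.9, -0.2]
grip_width: 0.703
time_s: 13.78
eef_pos: [394.3, 247.4, 203.8]
ee_rot: [-0.0, 0.984, -0.18, -0.001]
force: [0.8, -0.7, 1.0]
grip_width: 0.701
t 13.7833 pos [394.3 247.4 203.8] yaw -20.79 tilt [-1.2e-03  4.0e-04 -1.0e+00] F [ 0.8 -0.7  1. ] g 59.894742697675895
shift [203.1  42.8  53.6] rot [0.0001 0.0013 0.0037]
```

View pics/scene7.png

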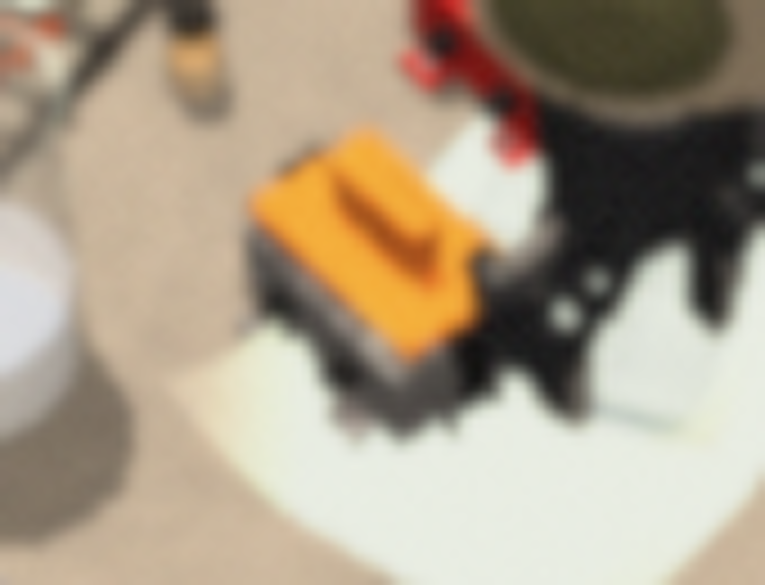

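View pics/top7.png

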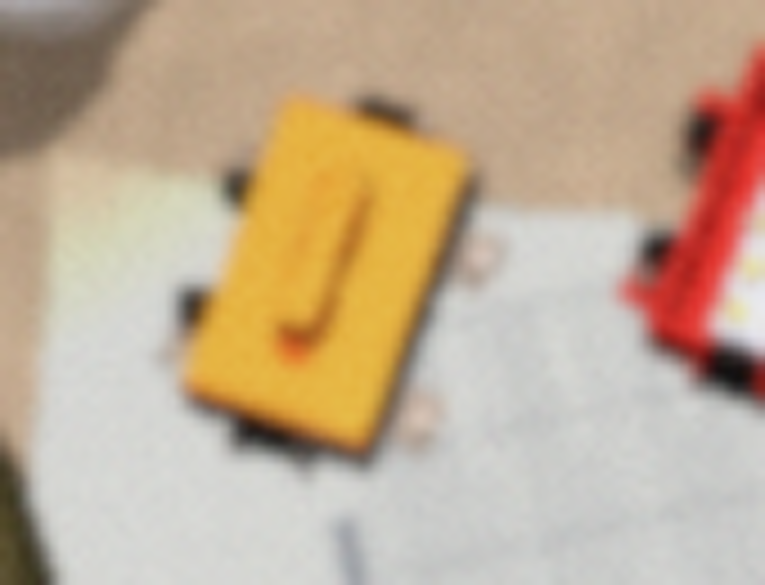

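The cover now lies in the mouth on its own, corners in `top` crop at (290,95), (470,160), (365,452) and (185,390). Both catches are visible at its ends. I measure its position, height and level.

```bash
python3 - <<'E'
from h import *
for n,reg in(("top",(155,205,250,292)),("scene",(190,230,280,325))):
    f=np.load(f"pics/{n}7.npz");p,d=f["p"],f["d"];hsv=cv2.cvtColor(p,cv2.COLOR_RGB2HSV)
    m=cv2.inRange(hsv,(8,140,110),(28,255,255))>0;M=np.zeros_like(m);M[reg[0]:reg[1],reg[2]:reg[3]]=m[reg[0]:reg[1],reg[2]:reg[3]]
    v,u=np.nonzero(M)
    for z in(59,61): print(n,z,cv2.minAreaRect(plane(n,np.c_[u,v],float(z))[:,:2].astype(np.float32)))
    X=cloud(n,d,cv2.erode(M.astype(np.uint8),np.ones((3,3)))>0);c=np.array([569,135.3]);t=np.radians(-21)
    lx=(X[:,:2]-c)@[np.cos(t),np.sin(t)];ly=(X[:,:2]-c)@[-np.sin(t),np.cos(t)]
    k=(abs(ly)>11)|(abs(lx)>36);k&=abs(X[:,2]-60)<15
    A=np.c_[lx[k],ly[k],np.ones(k.sum())];s=np.linalg.lstsq(A,X[k,2],rcond=None)[0];print("plane slope x,y, z",s.round(4),k.sum())
    # same from bench-lying cover to calibrate depth bias
p=np.load("pics/top0.npz")
E
```

```text
top 59 ((572.5798950195312, 137.04403686523438), (70.02244567871094, 113.3685531616211), 68.83929443359375)
top 61 ((572.1250610351562, 136.89608764648438), (69.93081665039062, 113.2202377319336), 68.83929443359375)
plane slope x,y, z [-2.15000e-02  8.60000e-03  6.30577e+01] 466
scene 59 ((570.6512451171875, 137.61856079101562), (65.07848358154297, 110.2271499633789), 70.36310577392578)
scene 61 ((569.7457885742188, 139.00619506835938), (64.98832702636719, 110.074462890625), 70.36309051513672)
plane slope x,y, z [-2.35000e-02  8.70000e-02  6.18888e+01] 150
```

The cover has centred itself at about (571.5,137), which agrees with the catch midpoint I measured first, with its -x end perhaps 2 mm high. I will press it from above on the rib with the fingers shut, so that it can align itself.

```bash
python3 -m creep '[{"grip":0,"linear":[20,4,0],"rot":[0,0,0]},{"grip":0,"linear":[30,6,0],"rot":[0,0,0]},{"grip":0,"linear":[30,6,0],"rot":[0,0,0]},{"grip":0,"linear":[35,7,0],"rot":[0,0,0]},{"grip":0,"linear":[35,7,0],"rot":[0,0,0]},{"grip":0,"linear":[30,6,0],"rot":[0,0,0]},{"grip":0,"linear":[24.5,4,0],"rot":[0,0,0]},{"grip":0,"linear":[0,0,0],"rot":[0,0,0]},{"grip":0,"linear":[0,0,30],"rot":[0,0,0]},{"grip":0,"linear":[0,0,30],"rot":[0,0,0]},{"grip":0,"linear":[0,0,30],"rot":[0,0,0]},{"grip":0,"linear":[0,0,8],"rot":[0,0,0]}]' 60
python3 -m creep '[{"grip":0,"linear":[0,0,0],"rot":[0,0,0]},{"grip":0,"linear":[0,0,0],"rot":[0,0,0]},{"grip":0,"linear":[0,0,0],"rot":[0,0,0]}]'
python3 - <<'E'
from h import *
go(571.5,137.2,95,np.radians(-21))
p,d=imaging.capture("scene")
cv2.imwrite("pics/s8.png",cv2.resize(p[185:250,260:345],None,fx=9,fy=9,interpolation=cv2.INTER_CUBIC)[:,:,::-1])
E
```

```text
time_s: 14.88
eef_pos: [573.4, 134.6, 100.8]
ee_rot: [0.001, 0.983, -0.183, -0.004]
force: [-0.8, -0.2, -0.8]
grip_width: 0.004
time_s: 15.13
eef_pos: [576.3, 135.2, 107.5]
ee_rot: [-0.0, 0.983, -0.182, 0.002]
force: [0.7, 0.5, 0.1]
grip_width: 0.001
t 15.1333 pos [576.3 135.2 107.5] yaw -20.99 tilt [ 3.4e-03  1.0e-04 -1.0e+00] F [0.7 0.5 0.1] g 0.11078347201756132
shift [-5.2 -0.1 12.5] rot [-0.0013 -0.0031  0.0003]
```

View pics/s8.png

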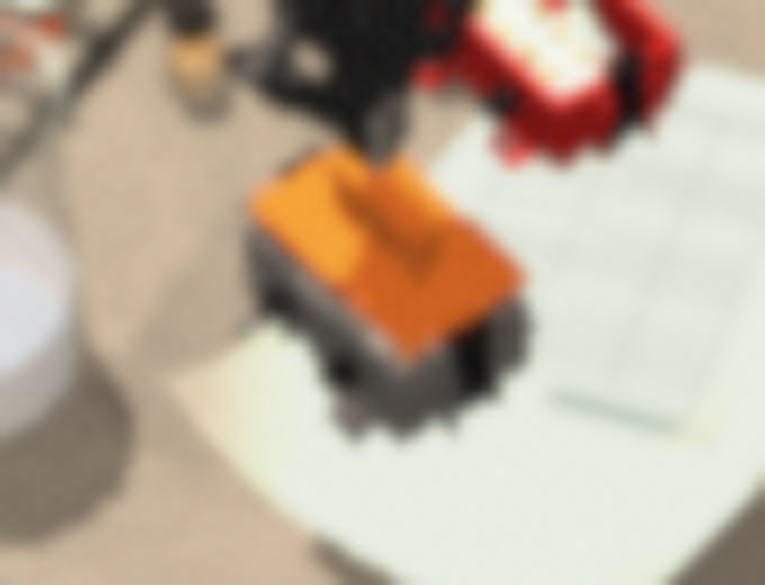

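The shut fingers hover over the rib (tip near crop (385,150)). I correct x by -5 and descend to touch.

```bash
python3 -m creep '[{"grip":0,"linear":[-3,0,0],"rot":[0,0,0]},{"grip":0,"linear":[-2.5,0,3],"rot":[0,0,0]},{"grip":0,"linear":[0,0,4],"rot":[0,0,0]},{"grip":0,"linear":[0,0,3],"rot":[0,0,0]},{"grip":0,"linear":[0,0,2],"rot":[0,0,0]},{"grip":0,"linear":[0,0,0],"rot":[0,0,0]},{"grip":0,"linear":[0,0,0],"rot":[0,0,0]}]'
python3 -m creep '[{"grip":0,"linear":[0,0,1],"rot":[0,0,0]},{"grip":0,"linear":[0,0,1],"rot":[0,0,0]},{"grip":0,"linear":[0,0,0],"rot":[0,0,0]}]'
python3 -m creep '[{"grip":0,"linear":[0,0,1],"rot":[0,0,0]},{"grip":0,"linear":[0,0,1],"rot":[0,0,0]},{"grip":0,"linear":[0,0,0],"rot":[0,0,0]}]'
```

```text
time_s: 15.77
eef_pos: [570.0, 137.2, 93.3]
ee_rot: [0.0, 0.983, -0.182, -0.0]
force: [-0.6, 0.3, -0.3]
grip_width: -0.0
time_s: 16.02
eef_pos: [570.0, 137.2, 91.3]
ee_rot: [0.0, 0.983, -0.182, -0.0]
force: [-0.3, 0.6, 0.5]
grip_width: 0.001
time_s: 16.27
eef_pos: [570.1, 137.3, 89.5]
ee_rot: [-0.0, 0.983, -0.182, 0.0]
force: [-0.1, 0.3, 1.3]
grip_width: -0.0
```

```bash
python3 -m creep '[{"grip":0,"linear":[0,0,0.5],"rot":[0,0,0]},{"grip":0,"linear":[0,0,0.5],"rot":[0,0,0]},{"grip":0,"linear":[0,0,0],"rot":[0,0,0]}]'
python3 -m creep '[{"grip":0,"linear":[0,0,0.5],"rot":[0,0,0]},{"grip":0,"linear":[0,0,0.5],"rot":[0,0,0]},{"grip":0,"linear":[0,0,0],"rot":[0,0,0]}]'
python3 -c "
from h import *
s=sensors.sense();r=Rn.from_quat(s['ee_rot'][[1,2,3,0]]);print('tool F',r.inv().apply(s['force']).round(1),'tool M',r.inv().apply(s['wrist_torque']).round(2))"
```

```text
time_s: 16.52
eef_pos: [570.4, 137.3, 89.0]
ee_rot: [-0.0, 0.983, -0.182, 0.001]
force: [0.4, 0.1, 4.1]
grip_width: 0.0
time_s: 16.77
eef_pos: [570.6, 137.5, 88.5]
ee_rot: [-0.0, 0.983, -0.182, 0.001]
force: [-0.4, 1.2, 9.2]
grip_width: -0.001
tool F [-0.8 -1.  -9.2] tool M [ 0.15 -0.17  0.02]
```

Contact at TCP 89, so the underside is at about 39 mm, exactly nose height. Continuing to press in small steps.

```bash
for i in 1; do python3 -m creep '[{"grip":0,"linear":[0,0,0.5],"rot":[0,0,0]},{"grip":0,"linear":[0,0,0.5],"rot":[0,0,0]},{"grip":0,"linear":[0,0,0],"rot":[0,0,0]}]'; done
python3 -m creep '[{"grip":0,"linear":[0,0,0.5],"rot":[0,0,0]},{"grip":0,"linear":[0,0,0.5],"rot":[0,0,0]},{"grip":0,"linear":[0,0,0],"rot":[0,0,0]}]'
```

```text
time_s: 17.02
eef_pos: [570.9, 137.3, 87.8]
ee_rot: [-0.0, 0.983, -0.182, 0.001]
force: [-0.0, 0.2, 10.2]
grip_width: -0.001
time_s: 17.27
eef_pos: [569.9, 137.2, 85.4]
ee_rot: [0.0, 0.983, -0.182, -0.0]
force: [-0.6, -0.2, 0.2]
grip_width: -0.002
```

```bash
python3 -m creep '[{"grip":0,"linear":[0,0,0.5],"rot":[0,0,0]},{"grip":0,"linear":[0,0,0.5],"rot":[0,0,0]},{"grip":0,"linear":[0,0,0],"rot":[0,0,0]}]'
```

```text
time_s: 17.52
eef_pos: [569.8, 137.2, 84.3]
ee_rot: [0.0, 0.983, -0.182, -0.0]
force: [-1.7, 0.5, 1.1]
grip_width: -0.002
```

The force dropped early, at about 87. I look before going on.

```bash
python3 - <<'E'
from h import *
p,d=imaging.capture("scene");np.savez("pics/scene9.npz",p=p,d=d)
a=cv2.resize(p[185:250,260:345],None,fx=9,fy=9,interpolation=cv2.INTER_CUBIC)[:,:,::-1]
cv2.imwrite("pics/s9.png",a)
E
```

```text
(no output)
```

View pics/s9.png

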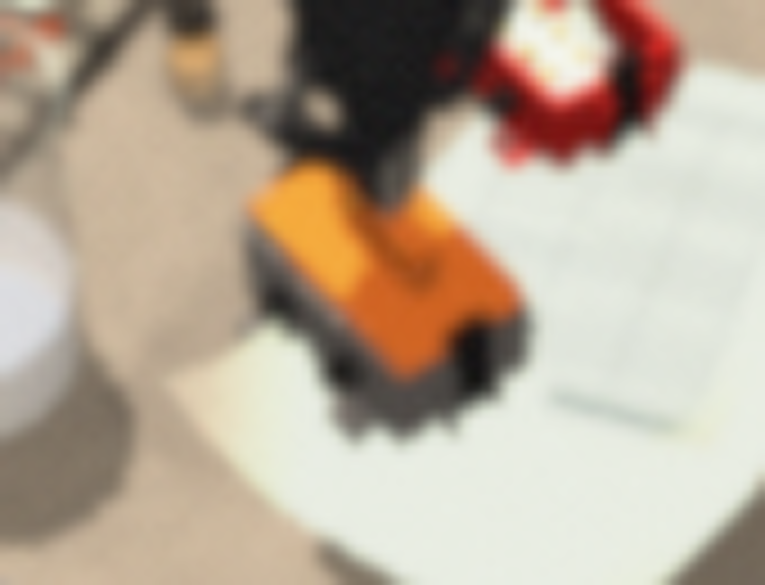

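The -x catch has snapped: the black nose at crop (475,330) overlaps the cover. The +x end, corner (250,205), is still up. I move along the rib toward +x and press there.

```bash
python3 -m creep '[{"grip":0,"linear":[0,0,-6],"rot":[0,0,0]},{"grip":0,"linear":[0,0,-4],"rot":[0,0,0]},{"grip":0,"linear":[6,0,0],"rot":[0,0,0]},{"grip":0,"linear":[8,0,0],"rot":[0,0,0]},{"grip":0,"linear":[5,0,0],"rot":[0,0,0]},{"grip":0,"linear":[0,0,2],"rot":[0,0,0]},{"grip":0,"linear":[0,0,2],"rot":[0,0,0]},{"grip":0,"linear":[0,0,0],"rot":[0,0,0]},{"grip":0,"linear":[0,0,0],"rot":[0,0,0]}]'
python3 -m creep '[{"grip":0,"linear":[0,0,1],"rot":[0,0,0]},{"grip":0,"linear":[0,0,1],"rot":[0,0,0]},{"grip":0,"linear":[0,0,0],"rot":[0,0,0]}]'
```

```text
time_s: 18.32
eef_pos: [587.4, 130.5, 90.1]
ee_rot: [0.0, 0.983, -0.182, -0.0]
force: [0.4, 0.0, 0.1]
grip_width: -0.001
time_s: 18.57
eef_pos: [587.6, 130.5, 88.3]
ee_rot: [0.0, 0.983, -0.182, -0.0]
force: [0.2, -0.1, 0.1]
grip_width: 0.0
```

```bash
python3 -m creep '[{"grip":0,"linear":[0,0,0.7],"rot":[0,0,0]},{"grip":0,"linear":[0,0,0.7],"rot":[0,0,0]},{"grip":0,"linear":[0,0,0],"rot":[0,0,0]}]'
python3 -m creep '[{"grip":0,"linear":[0,0,0.7],"rot":[0,0,0]},{"grip":0,"linear":[0,0,0.7],"rot":[0,0,0]},{"grip":0,"linear":[0,0,0],"rot":[0,0,0]}]'
python3 -m creep '[{"grip":0,"linear":[0,0,0.5],"rot":[0,0,0]},{"grip":0,"linear":[0,0,0.5],"rot":[0,0,0]},{"grip":0,"linear":[0,0,0],"rot":[0,0,0]}]'
```

```text
time_s: 18.82
eef_pos: [587.7, 130.5, 87.0]
ee_rot: [-0.0, 0.983, -0.182, -0.0]
force: [-0.2, 0.3, -0.6]
grip_width: -0.001
time_s: 19.07
eef_pos: [587.9, 130.4, 85.8]
ee_rot: [-0.0, 0.983, -0.182, 0.0]
force: [-0.4, -0.4, 0.7]
grip_width: -0.002
time_s: 19.32
eef_pos: [588.1, 130.4, 85.1]
ee_rot: [-0.0, 0.983, -0.182, 0.0]
force: [0.2, -0.2, 4.5]
grip_width: 0.0
```

```bash
python3 -m creep '[{"grip":0,"linear":[0,0,0.5],"rot":[0,0,0]},{"grip":0,"linear":[0,0,0.5],"rot":[0,0,0]},{"grip":0,"linear":[0,0,0],"rot":[0,0,0]}]'
python3 -m creep '[{"grip":0,"linear":[0,0,0.5],"rot":[0,0,0]},{"grip":0,"linear":[0,0,0.5],"rot":[0,0,0]},{"grip":0,"linear":[0,0,0],"rot":[0,0,0]}]'
```

```text
time_s: 19.57
eef_pos: [587.7, 130.4, 83.5]
ee_rot: [0.0, 0.983, -0.182, -0.0]
force: [1.3, 0.3, 0.1]
grip_width: -0.002
time_s: 19.82
eef_pos: [587.4, 130.4, 82.1]
ee_rot: [0.0, 0.983, -0.182, -0.001]
force: [0.4, -0.1, -0.6]
grip_width: 0.0
```

```bash
python3 -m creep '[{"grip":0,"linear":[0,0,0.5],"rot":[0,0,0]},{"grip":0,"linear":[0,0,0.5],"rot":[0,0,0]},{"grip":0,"linear":[0,0,0],"rot":[0,0,0]}]'
```

```text
time_s: 20.07
eef_pos: [587.6, 130.4, 81.5]
ee_rot: [0.0, 0.983, -0.182, -0.0]
force: [-0.2, -0.7, -0.7]
grip_width: -0.0
```

```bash
python3 -m creep '[{"grip":0,"linear":[0,0,-10],"rot":[0,0,0]},{"grip":0,"linear":[0,0,-25],"rot":[0,0,0]},{"grip":0,"linear":[0,0,-25],"rot":[0,0,0]},{"grip":0,"linear":[0,0,-25],"rot":[0,0,0]},{"grip":0,"linear":[0,0,0],"rot":[0,0,0]}]'
python3 - <<'E'
from h import *
p,d=imaging.capture("scene");np.savez("pics/scene10.npz",p=p,d=d)
cv2.imwrite("pics/s10.png",cv2.resize(p[185:250,260:345],None,fx=9,fy=9,interpolation=cv2.INTER_CUBIC)[:,:,::-1])
E
```

```text
time_s: 20.48
eef_pos: [589.8, 130.6, 172.8]
ee_rot: [-0.001, 0.983, -0.182, 0.005]
force: [-0.5, 0.3, 0.5]
grip_width: 0.001
```

View pics/s10.png

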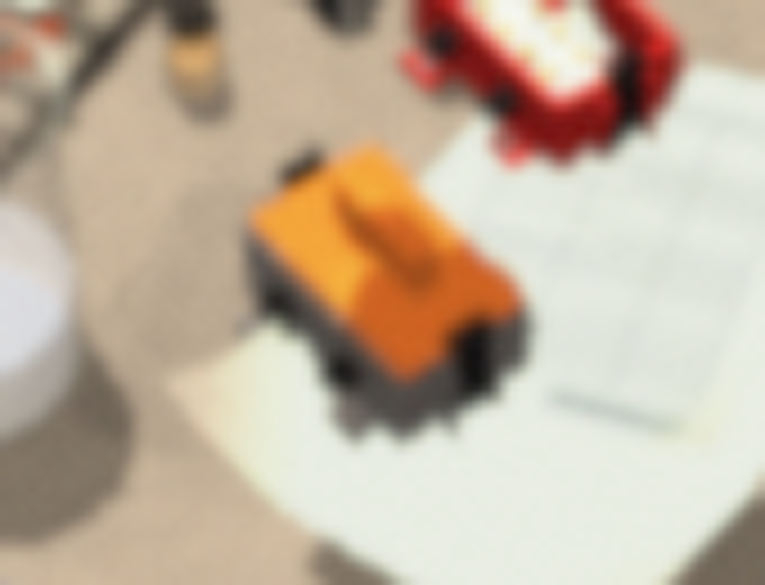

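```bash
python3 - <<'E'
from h import *
f=np.load("pics/scene10.npz");p,d=f["p"],f["d"]
im=cv2.imread("pics/s10.png");t=np.radians(-21);R=np.array([[np.cos(t),-np.sin(t)],[np.sin(t),np.cos(t)]])
k=np.array([[1,1],[1,-1],[-1,-1],[-1,1]])*[54,33]
for zz,col in(((51,51),(0,255,0)),((61,51),(255,0,0))):
    b=np.c_[k@R.T+[571,137],[zz[0],zz[0],zz[1],zz[1]]]
    cv2.polylines(im,[np.int32((proj("scene",b)-[260,185]+.5)*9)],True,col,1)
cv2.imwrite("pics/s10o.png",im)
hsv=cv2.cvtColor(p,cv2.COLOR_RGB2HSV);m=cv2.inRange(hsv,(5,140,110),(28,255,255));m[:195]=0;m[232:]=0;m[:,:283]=0;m[:,325:]=0
X=cloud("scene",d,cv2.erode(m,np.ones((3,3)))>0)
l=(X[:,:2]-[571,137])@R
for a,b in((-50,-32),(32,50)):
    q=(l[:,0]>a)&(l[:,0]<b);print(a,q.sum(),np.median(X[q,2]))
E
```

```text
-50 52 52.456773256444535
32 29 51.93118082616297
```

View pics/s10o.png

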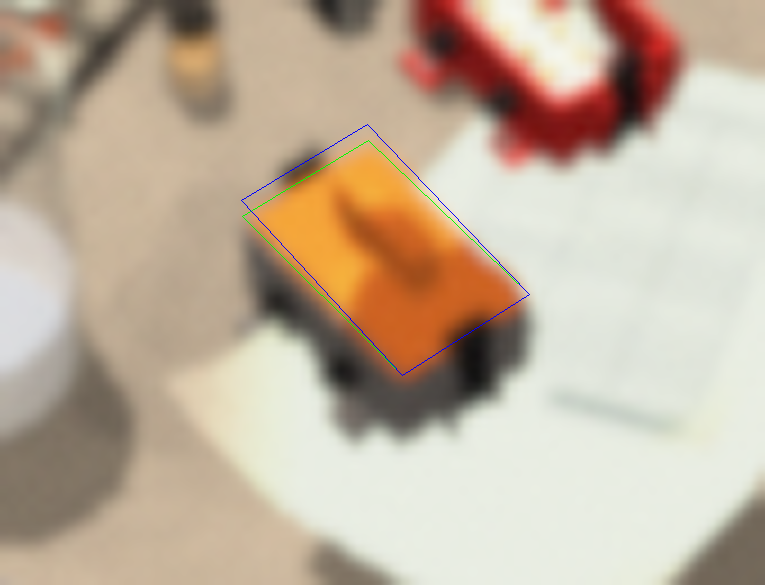

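The cover is home and level: both ends measure 52 mm against 51 expected, and both noses lie over the beads. Now I press on the middle of the rib with about 10 N.

```bash
python3 -m creep '[{"grip":0,"linear":[-10,0,0],"rot":[0,0,0]},{"grip":0,"linear":[-8.5,0,0],"rot":[0,0,0]},{"grip":0,"linear":[0,0,25],"rot":[0,0,0]},{"grip":0,"linear":[0,0,25],"rot":[0,0,0]},{"grip":0,"linear":[0,0,20],"rot":[0,0,0]},{"grip":0,"linear":[0,0,10],"rot":[0,0,0]},{"grip":0,"linear":[0,0,2],"rot":[0,0,0]},{"grip":0,"linear":[0,0,0],"rot":[0,0,0]},{"grip":0,"linear":[0,0,0],"rot":[0,0,0]},{"grip":0,"linear":[0,0,0],"rot":[0,0,0]}]'
python3 -m creep '[{"grip":0,"linear":[0,0,0.7],"rot":[0,0,0]},{"grip":0,"linear":[0,0,0.7],"rot":[0,0,0]},{"grip":0,"linear":[0,0,0],"rot":[0,0,0]}]'
```

```text
time_s: 21.37
eef_pos: [571.1, 137.1, 86.0]
ee_rot: [-0.0, 0.983, -0.182, 0.001]
force: [-0.3, -0.0, -0.3]
grip_width: -0.001
time_s: 21.62
eef_pos: [570.5, 137.1, 83.5]
ee_rot: [-0.0, 0.983, -0.182, 0.0]
force: [0.1, -0.2, 0.2]
grip_width: -0.005
```

```bash
python3 -m creep '[{"grip":0,"linear":[0,0,1],"rot":[0,0,0]},{"grip":0,"linear":[0,0,1],"rot":[0,0,0]},{"grip":0,"linear":[0,0,0],"rot":[0,0,0]}]'
python3 -m creep '[{"grip":0,"linear":[0,0,0.7],"rot":[0,0,0]},{"grip":0,"linear":[0,0,0.7],"rot":[0,0,0]},{"grip":0,"linear":[0,0,0],"rot":[0,0,0]}]'
python3 -m creep '[{"grip":0,"linear":[0,0,0.7],"rot":[0,0,0]},{"grip":0,"linear":[0,0,0],"rot":[0,0,0]}]'
```

```text
time_s: 21.87
eef_pos: [570.4, 137.1, 81.1]
ee_rot: [0.0, 0.983, -0.182, -0.0]
force: [-0.1, 0.1, -0.5]
grip_width: 0.002
time_s: 22.12
eef_pos: [570.4, 137.1, 79.7]
ee_rot: [0.0, 0.983, -0.182, -0.0]
force: [-0.5, -0.7, -0.6]
grip_width: 0.004
time_s: 22.28
eef_pos: [570.5, 137.1, 79.1]
ee_rot: [-0.0, 0.983, -0.182, -0.0]
force: [-0.7, 0.3, 0.0]
grip_width: -0.003
```

```bash
python3 -m creep '[{"grip":0,"linear":[0,0,0.7],"rot":[0,0,0]},{"grip":0,"linear":[0,0,0],"rot":[0,0,0]},{"grip":0,"linear":[0,0,0],"rot":[0,0,0]}]'
python3 -m creep '[{"grip":0,"linear":[0,0,0.5],"rot":[0,0,0]},{"grip":0,"linear":[0,0,0],"rot":[0,0,0]},{"grip":0,"linear":[0,0,0],"rot":[0,0,0]}]'
```

```text
time_s: 22.53
eef_pos: [570.6, 137.1, 79.1]
ee_rot: [-0.0, 0.983, -0.182, 0.0]
force: [-1.5, -0.6, 4.8]
grip_width: 0.001
time_s: 22.78
eef_pos: [570.6, 137.1, 79.0]
ee_rot: [-0.0, 0.983, -0.182, 0.0]
force: [-3.9, -0.4, 8.9]
grip_width: 0.003
```

```bash
python3 -m creep '[{"grip":0,"linear":[0,0,0.3],"rot":[0,0,0]},{"grip":0,"linear":[0,0,0],"rot":[0,0,0]},{"grip":0,"linear":[0,0,0],"rot":[0,0,0]},{"grip":0,"linear":[0,0,0],"rot":[0,0,0]},{"grip":0,"linear":[0,0,0],"rot":[0,0,0]},{"grip":0,"linear":[0,0,0],"rot":[0,0,0]}]'
python3 - <<'E'
from h import *
p,d=imaging.capture("scene")
cv2.imwrite("pics/s11.png",cv2.resize(p[175:260,225:345],None,fx=6,fy=6,interpolation=cv2.INTER_CUBIC)[:,:,::-1])
go(571,137,79,np.radians(-21))
E
```

```text
time_s: 23.28
eef_pos: [570.6, 137.1, 79.0]
ee_rot: [-0.0, 0.983, -0.182, 0.0]
force: [-4.9, -0.5, 11.3]
grip_width: 0.002
t 23.3333 pos [570.6 137.1  79. ] yaw -20.97 tilt [ 7.e-04 -1.e-04 -1.e+00] F [-5.7 -0.5 11.3] g 0.11788096429020839
shift [ 0.4 -0.1  0. ] rot [-0.0001 -0.0007  0.0006]
```

View pics/s11.png

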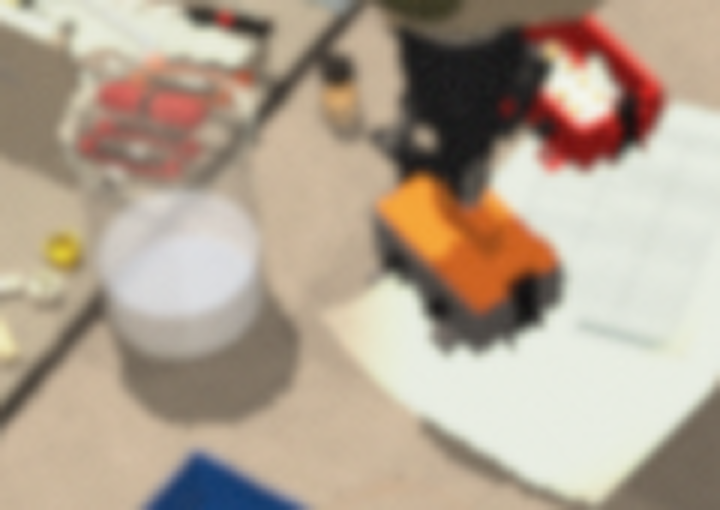

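The cover is seated, with the catch nose at crop (525,290) over it and the fingers on its rib pressing steadily with 11 N. The beaker, dark vial and blue bin in this view stand upright where they were. Handing in.

```bash
python3 -c "
from rig import ctrl,sensors
print(ctrl.finish_job()); s=sensors.sense(); print(s['time_s'],s['force'].round(1),s['eef_pos'].round(1))"
```

```text
the job is handed in; nothing more can be done
None
the job is handed in; nothing more can be done
```

The orange cover is on the grey terminal box with both catches snapped, and the robot was still pressing on it when I handed the job in at 23.3 s.

**What happened:**
- I lifted the cover by its rib and carried it over the box. The first three insertions in the grip stuck about 40 mm up, because I had placed the box centre about 3 mm off. The rib also slid in the pads.
- I then let the cover settle in the mouth by itself and pressed on the rib with the fingers shut. The -x catch snapped first, so I pressed further along the rib until the +x one snapped too.
- The sticking attempts were the hardest push: the wrist readings reached 31 N down and 12 N sideways, about 34 N in all. Readings came only at the end of each move, so brief peaks in between are not known.

**Last checks:**
- **Height:** rib top at 79.0 mm, so the underside is at 29 mm, which is seated.
- **Level:** the two ends measured 52.5 and 51.9 mm in the depth image, against 51 mm expected.
- **Catches:** I judged these from the pictures and the force drops, since there is no reading of the catch joints.
- **Push:** steady at 11.3 N down, with about 5 N sideways along x that I did not remove.
- **Bystanders:** the beaker, dark vial and blue bin looked unmoved in the final picture. The test cell, white vial, tape roll and petri dish were not in that view, and I did not check them again.

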